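# Fold up the rule and the punch tin and put them away in the instrument case

### The job

Fold the wooden rule fully closed and shut the punch tin's lid, then lay each flat on the floor of its own fitted pocket in the leaning case: the rule in the long narrow one, the tin, lid side up, in the short wide one. Either end may point up the slope; set them down rather than dropping them, let go, and leave the other things on the bench where they stand.

Things in the scene. Friction and masses are not known exactly. Their poses are not given: they have to be found in the camera images.
- rule: two-leaf folding rule of pale wood lying flat, a V while open. Closed: 170 x 32 x 9 mm thick, 0.12 kg. Origin: centre of the CLOSED outline's underside, on this leaf's inner edge. x runs along this leaf from the round steel joint (32 mm across, pivot at x = -69 mm, y = 0) to the tips at x = +85 mm; z up. This leaf fills y = -16 to 0, the other, when closed, y = 0 to 16 mm.
- rule_leaf (a joint): opening of the rule (rad): 0 closed (a stop), positive as the other leaf swings counter-clockwise, seen from above, away from the first. Starts at 0.4 to 0.95. Stiff pivot (about 0.03 N m of friction): leaves stay where left; squeezing both leaves from outside near the joint folds it.
- tin: flat steel punch tin with a hinged lid. The bottom box is 120 (x) x 50 (y) x 20 mm high; shut with its lid it is 26 mm high, 0.24 kg. Origin: centre of its underside, z up; the lid's hinge runs along x at y = +25 mm, z = 20 mm.
- tin_lid (a joint): opening of the tin's lid (rad): 0 flat shut (a stop), 1.57 straight up, more when leaning back over the +y side. Starts at 1.7 to 2.1. The lid is a plate 120 x 50 x 6 mm, its outer face 6 mm out from the hinge line; the hinge is slightly stiff (0.02 N m): the lid stays where it is left and has to be swung right down.
- case: dark wooden instrument case, fixed: an open tray 216 x 216 mm, its floor leaning 0.56 rad (32 deg) from level, low edge towards this body's -x (the robot's side). Origin: under its centre, on the bench; z up. Wood round the two pockets stands 8 mm above their floors, the rim 12 mm. A finger channel 60 mm wide, as low as the pockets, crosses the middle of both, with 28 mm or more beside each pocket.
- rule_pocket (a point): centre of the floor of the long narrow pocket, 176 mm (x) x 37 mm (y), for the closed rule, 76 mm above the bench. Frame of the leaning tray: x up the slope (finger channel: |x| < 30 mm), z square out of the tray's floor (so it leans back to the robot), y to the tray's left.
- tin_pocket (a point): centre of the floor of the short wide pocket, 126 mm (x) x 56 mm (y), for the shut tin, 92 mm to the -y side of the rule's pocket; same directions and channel.
- weight: bystander: small brass knob weight, 40 mm across, 38 mm high, standing beside the rule; origin centre of underside.
- dapping_punch: bystander: steel dapping punch standing upright by one end of the tin, 34 mm across, 68 mm high; origin centre of underside.
- puck: bystander: wooden disc 48 mm across, 22 mm high, in front of the case; origin centre of underside.
- hammer: bystander: hammer lying across the far side of the bench.
- jar: bystander: jar 60 mm across, 75 mm high, at the far side of the bench; origin centre of underside.
- cup: bystander: white cup 68 mm across, 80 mm high, at the far side of the bench; origin centre of underside.
- stake_left: fixed obstacle: forged steel stake, upright block 62 x 58 mm at its head, 121 mm high; origin centre of underside.
- stake_right: a second fixed stake, the same.
There are look-alikes about, which are no part of the job. What is shaped like the tin but green, turquoise or white is not meant.

How it is judged (in metres and radians):
At the end, for the whole second after the job is handed in: Rule closed (within 0.08 rad) and tin shut (within 0.08 rad), each lying in its own pocket: origin within 8 mm of the pocket's centre along x and y and within 4.5 mm of its floor, parallel to the pocket within 0.1 rad (either end up the slope), the tin's lid side up, both at rest and let go (x of rule in the frame of rule_pocket between -0.008 and 0.008 m and y of rule in the frame of rule_pocket between -0.008 and 0.008 m and z of rule in the frame of rule_pocket between -0.0045 and 0.0045 m and angle between the x axis of rule and the x axis of rule_pocket, either way round below 0.1 rad and angle between the z axis of rule and the z axis of rule_pocket, either way round below 0.1 rad and linear speed of each of rule, tin below 0.03 m/s and contact force between the fingers and rule below 0.1 N and x of tin in the frame of tin_pocket between -0.008 and 0.008 m and y of tin in the frame of tin_pocket between -0.008 and 0.008 m and z of tin in the frame of tin_pocket between -0.0045 and 0.0045 m and angle between the x axis of tin and the x axis of tin_pocket, either way round below 0.1 rad and angle between the z axis of tin and the z axis of tin_pocket, either way round below 0.1 rad and contact force between the fingers and tin below 0.1 N and value of joint each of rule_leaf, tin_lid below 0.08 rad and angle between tin's own z axis and vertical below 0.9 rad); the robot touches nothing.
It fails at once if the rule or the tin is dropped into or onto the case (it moves freely at over 0.45 m/s near its pocket) ((distance between rule and rule_pocket below 0.15 m and linear speed of rule above 0.45 m/s and contact force between the fingers and rule below 0.1 N) or (distance between tin and tin_pocket below 0.15 m and linear speed of tin above 0.45 m/s and contact force between the fingers and tin below 0.1 N)).
It fails at once if a bystander (weight, dapping punch, wooden puck, hammer, jar, cup) is shifted over 40 mm or knocked over (distance of any of weight, dapping_punch, puck, hammer, jar, cup from where it was at the start of the episode above 0.04 m or angle between any of weight, dapping_punch, puck, jar, cup's own z axis and vertical above 0.5 rad).
It also fails if it takes over 72 s, if anything falls off the work surface, if the arm or the gripper's body presses on something with over 40 N, if the wrist force passes 120 N, or if a joint passes its speed limit or range.

### The arm

A 7-joint arm with a two-finger parallel gripper is mounted at the origin on the work surface. World frame = base frame: x ahead of the robot, y to its left, z up, the work surface at z = 0. Lengths are in mm, angles in rad, forces in N, time in s.
With the tool pointing down it reaches from about 400 to 875 mm from the base axis. Payload 4.4 kg.
Tool frame: the origin (TCP) lies where the fingers leave the gripper's body, on its centre line; the fingertips stand 73 mm ahead of it and the grasp point (between the pads) lies 54 mm ahead of it; z points along the fingers, y is the line along which they close (so a half turn about z gives the same grasp; the last joint's range is limited). The gripper opens to 85 mm and grips with 20 to 120 N. Pads are 22 mm wide; open, the fingers measure 114 mm over their backs; the gripper's body (76 mm by 85 mm) begins 54 mm behind the grasp point. The pads swing forward as they close: fully open they stand 13 mm farther back than shut.
Start: joints at [1.186, 0.628, 0.038, 1.517, -0.027, 0.996, -0.02], TCP at [203.753, -617.253, 303.913] pointing down, gripper open.
Joint ranges: [-3.06, 3.06], [-0.37, 2.12], [-1.25, 1.32], [0.18, 2.47], [-1.1, 4.24], [0.23, 1.98], [-2.94, 2.94]. Speed limits (rad/s): [2.57, 2.57, 3.14, 3.14, 3.14, 3.14, 3.14].

### API

Orientations are given as [roll, pitch, yaw] about the fixed x, y, z axes, in that order (R = Rz(yaw) Ry(pitch) Rx(roll)).
In Python, from cell import ctrl gives the robot as it stands.
- The arm moves only by the tool send_rows, never from a script. Its argument "rows" is a list that holds one entry, the list of rows, each a list of 6 numbers: the shift along the tool's x, y, z in cm, then the turn, a rotation vector about the tool's x, y, z in rad. In form: [[[tx, ty, tz, wx, wy, wz], ...]]. A call has 1 to 10 rows; each row is the pose to reach, as a shift and turn from the pose commanded when the call began, along the tool's axes at that moment; what a row does not reach only later rows make up. A row lasts 1/10 s, in which the tool goes at most 50 mm and 8.59 degrees, less where a joint would pass 70% of its speed; a pose out of reach is approached as far as the arm can. A call with a gripper value outside its range is refused whole. "grip" is the closure in counts, from 0 (fully open) to 255 (shut), set as the call begins (left out, the last holds). The fingers move at their own pace and stop on an object; the grip force is fixed at half the most. Time passes only in rows, so rows that repeat a pose let the fingers close. It gives the time, the measured TCP pose, the force, the opening and the grip force at its end, in the units of the state.
- ctrl.read_state(): the state, without advancing time (a new reading comes with each control period).
- ctrl.get_image(name): name is "scene" or "side" or "wrist"; returns a dict with "pixels" (420x560x3 uint8, red, green, blue), "fx", "fy", "cx", "cy" (pixels), "D" ([k1, k2, p1, p2, k3] as OpenCV has them; the pictures are not rectified), "extrinsics" (4x4, takes a point from camera to world coordinates); the wrist camera has in their place "mount" (4x4, takes a point from camera to tool coordinates, whose origin is the TCP and whose axes are the flange's). Camera axes: x right, y up, looking along -z (the intrinsics and any distortion apply to the point x, -y, -z); pixel columns grow to the right and rows downward; lengths in mm; the calibration is good to about 2 mm. A picture is of the moment at which its call begins: read the wrist's pose just before it. There is no depth.
- ctrl.finish_job(): hands the job in; it is judged then, once.
The state is a dict: "clock": time; "qpos": joint angles; "qd": joint speeds; "tau": joint torques, N m; "eef_pos": TCP position; "tool_rot": TCP orientation; "force": force on the tool from outside, world axes, zero at the start; "torque": the same for the moment, N m; "width": finger opening in mm; "gripper_force": force on a finger pad.
Only numpy, scipy, OpenCV 4.12 (cv2) and the standard library are available. Lean on these libraries where they do the work, as an engineer would, in place of code of your own. Each camera call takes 0.05 s, during which the arm holds its last target. There are 200 camera calls.

## Working session

There is one attempt and no reset: what is moved stays moved. The work goes in short steps, Python scripts to look and compute and a tool call to move; the robot and the scene stay as the last step left them, time stands still between calls to the robot, and variables do not carry over. Pictures are saved under pics/ and viewed, at most 10 in all, crops included, and the job is handed in when it is done.

Besides the shell and the picture viewer there is one more tool, called after "Emit:" as name(argument=value, ...) on one line, values as JSON. send_rows: Moves the arm, as the interface text tells. Its arguments: {"type":"object","properties":{"rows":{"type":"array","items":{"type":"array","items":{"type":"array","items":{"type":"number"}}}},"grip":{"type":"number"}},"required":["rows"]}

```bash
ls; mkdir -p pics
python3 - <<'E'
from cell import ctrl
import cv2,json
s=ctrl.read_state();print(s)
for n in ["scene","side"]:
    im=ctrl.get_image(n);cv2.imwrite(f"pics/{n}0.png",im["pixels"][:,:,::-1])
    print(n,{k:(v.tolist() if hasattr(v,'tolist') else v) for k,v in im.items() if k!="pixels"})
E
```

```text
pics
{'clock': 0.0, 'qpos': array([ 1.18624336,  0.62936004,  0.03842265,  1.51835948, -0.02698836,
        0.99628819, -0.02000964]), 'qd': array([-0.00048512,  0.00145305, -0.00129376, -0.00080822, -0.00053935,
       -0.00033055,  0.00064704]), 'tau': array([-5.98498609e-04, -5.63402867e+01,  1.22552276e+00, -1.93444026e+01,
        1.08444181e-02,  1.07007462e-02,  1.01017989e-06]), 'eef_pos': array([ 203.58476137, -616.78861946,  302.98231339]), 'tool_rot': array([-3.13969524e+00,  2.40049091e-05,  3.18765491e-01]), 'force': array([-0.34130497,  0.16066705,  0.04215582]), 'torque': array([ 0.00813714,  0.02797695, -0.0601005 ]), 'gripper_force': 0.0, 'width': 85.24140116048227}
scene {'fx': 404.82018011300886, 'fy': 404.82018011300886, 'cx': 280.9298265405367, 'cy': 214.87351806744815, 'D': [-0.10498911665862437, 0.0, 0.0, 0.0, 0.0], 'extrinsics': [[0.6430847157275899, -0.6536001971795018, 0.3990599336496726, 1043.9435975764818], [0.7656597252516133, 0.5389750166678398, -0.3510998668976194, -370.84512582829007], [0.01439560784368165, 0.5313310772529856, 0.8470419427749684, 1082.5510168201106], [0.0, 0.0, 0.0, 1.0]]}
side {'fx': 381.1126004383413, 'fy': 381.1126004383413, 'cx': 284.77405455710385, 'cy': 207.2952757179543, 'D': [-0.0519496079708299, 0.0, 0.0, 0.0, 0.0], 'extrinsics': [[0.9694033633125093, 0.14952762401654354, -0.19467565038895362, 378.6312635978108], [-0.24477662910630055, 0.6485319395023073, -0.7207570501137898, -589.0579490386074], [0.018480287923933383, 0.7463563579827955, 0.6652899111341654, 659.4154881053264], [0.0, 0.0, 0.0, 1.0]]}
```

Run:
```python
import cv2
for n in ["scene","side"]:
    i=cv2.imread(f"pics/{n}0.png");cv2.imwrite(f"pics/{n}0b.png",cv2.resize(i,(800,600),interpolation=cv2.INTER_CUBIC))
```

```text
(no output)
```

View pics/scene0b.png

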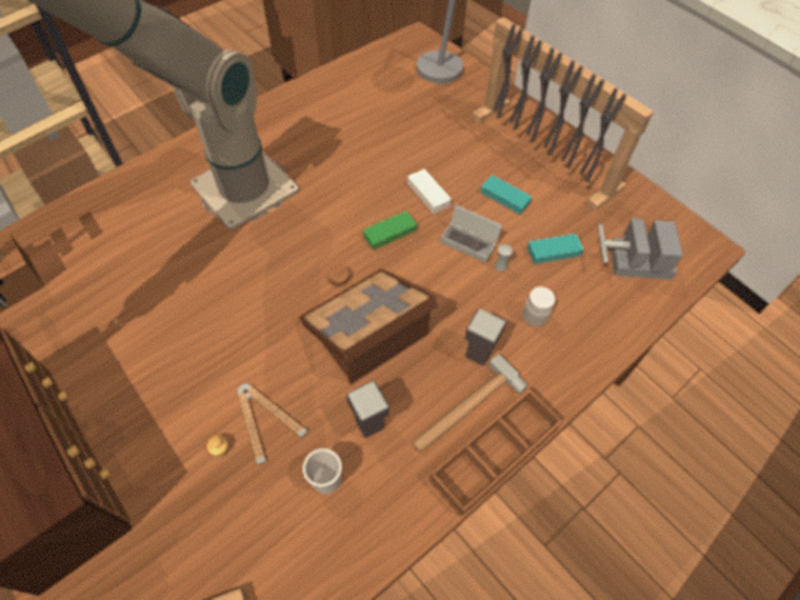

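View pics/side0b.png

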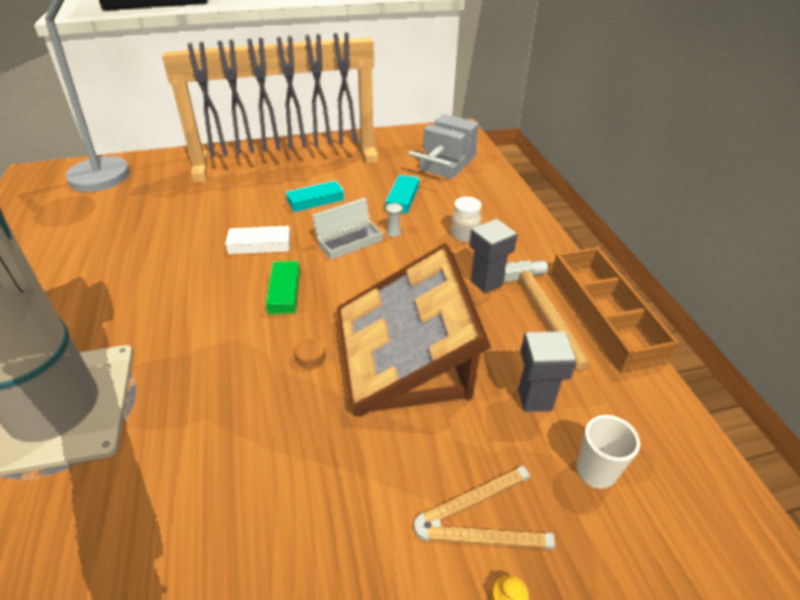

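```bash
cat > h.py <<'E'
import numpy as np, cv2
from scipy.spatial.transform import Rotation as R
from cell import ctrl
F=np.diag([1,-1,-1])
def cam(name):
    s=ctrl.read_state()
    im=ctrl.get_image(name)
    if name=="wrist":
        T=np.eye(4);T[:3,:3]=R.from_euler('xyz',s['tool_rot']).as_matrix();T[:3,3]=s['eef_pos']
        E=T@np.array(im['mount'])
    else: E=np.array(im['extrinsics'])
    K=np.array([[im['fx'],0,im['cx']],[0,im['fy'],im['cy']],[0,0,1]])
    return im['pixels'],(K,np.array(im['D'],float),E)
def ray(c,px):
    K,D,E=c
    u=cv2.undistortPoints(np.array(px,float).reshape(-1,1,2),K,D).reshape(-1,2)
    d=np.c_[u[:,0],-u[:,1],-np.ones(len(u))]@E[:3,:3].T
    return E[:3,3],d
def onz(c,px,z):
    o,d=ray(c,px); z=np.broadcast_to(z,len(d)); t=(z-o[2])/d[:,2]
    return o+d*t[:,None]
def proj(c,P):
    K,D,E=c
    p=(np.asarray(P,float).reshape(-1,3)-E[:3,3])@E[:3,:3]@F
    return cv2.projectPoints(p,np.zeros(3),np.zeros(3),K,D)[0].reshape(-1,2)
def tile(i,x,y,s,w=400,h=300):
    return cv2.resize(i[int(y):int(y+h/s),int(x):int(x+w/s)],(w,h),interpolation=cv2.INTER_CUBIC)
def save_cam(n,c): np.savez(n,K=c[0],D=c[1],E=c[2])
def load_cam(n):
    z=np.load(n);return z['K'],z['D'],z['E']
E
python3 - <<'E'
from h import *
for n in("scene","side"):
    p,c=cam(n);save_cam(n+"_cam.npz",c)
    if n=="scene":a=p[:,:,::-1]
    else:b=p[:,:,::-1]
m=np.vstack([np.hstack([tile(a,160,260,6.6667,400,300)*1,tile(a,300,135,5)]),np.hstack([tile(a,205,180,4),tile(b,230,165,3.3333)])])
cv2.imwrite("pics/m1.png",m)
c=load_cam("scene_cam.npz");d=load_cam("side_cam.npz")
S=1.42857
q=lambda l:np.array(l)/S
print("rule scene",onz(c,q([[244,390],[262,460],[304,433],[218,450]]),9).round(0))
print("rule side",onz(d,q([[425,523],[552,541],[525,471],[510,592]]),9).round(0))
print("tin box bottom corners scene",onz(c,q([[443,243],[490,259]]),0).round(0))
print("tin side",onz(d,q([[326,254],[380,237]]),0).round(0))
print("punch top",onz(c,q([[505,250]]),68).round(0),onz(d,q([[394,208]]),68).round(0))
print("puck",onz(c,q([[340,275]]),22).round(0), "stakes",onz(c,q([[487,325],[368,398]]),121).round(0))
E
```

```text
rule scene [[ 488. -299.    9.]
 [ 632. -350.    9.]
 [ 639. -257.    9.]
 [ 562. -405.    9.]]
rule side [[ 488. -297.    9.]
 [ 631. -356.    9.]
 [ 637. -260.    9.]
 [ 560. -399.    9.]]
tin box bottom corners scene [[459. 270.   0.]
 [565. 324.   0.]]
tin side [[446. 283.   0.]
 [563. 316.   0.]]
punch top [[598. 324.  68.]] [[591. 314.  68.]]
puck [[392.  17.  22.]] stakes [[ 728.  129.  121.]
 [ 700. -142.  121.]]
```

View pics/m1.png

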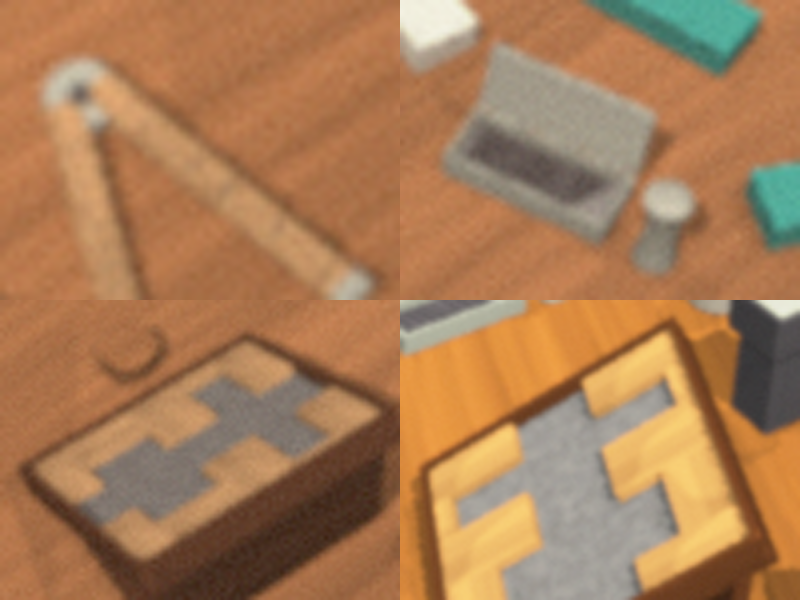

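```bash
cat >> h.py <<'E'
from scipy.optimize import least_squares
def case_fit(c,px,pts,x0=(560,-20,0)):
    f=lambda v:(proj(c,v2w(v,pts))-px).ravel()
    return least_squares(f,x0)
def tray(v):
    Rm=R.from_euler('z',v[2]).as_matrix()@R.from_euler('y',-0.56).as_matrix()
    return Rm,np.array([v[0],v[1],76.])
def v2w(v,pts):
    Rm,o=tray(v);return np.asarray(pts,float)@Rm.T+o
def go(pos,rpy,name=""):
    "shift/turn from current measured pose to the target TCP pose"
    s=ctrl.read_state();Rc=R.from_euler('xyz',s['tool_rot']);Rt=rpy if isinstance(rpy,R) else R.from_euler('xyz',rpy)
    t=Rc.inv().apply(np.array(pos)-s['eef_pos'])/10;w=(Rc.inv()*Rt).as_rotvec()
    print(name,"move",t.round(2).tolist(),w.round(3).tolist(),"rows>=",max(np.linalg.norm(t)/5,np.linalg.norm(w)/.15).round(1))
E
python3 - <<'E'
from h import *
c=load_cam("scene_cam.npz")
px=np.array([[211.25,221.25],[266.75,188.75],[302,207],[240,245]])
r=case_fit(c,px,[[-108,-108,12],[-108,108,12],[108,108,12],[108,-108,12]])
print(r.x,r.fun.round(1))
p,w=cam("wrist");s=ctrl.read_state()
print(np.array(ctrl.get_image("wrist")['mount']).round(3),w[0],w[1])
go([520,-300,330],[np.pi,0,-0.05])
E
```

```text
[ 5.29620566e+02 -1.52952286e+01 -6.76479964e-02] [-2.1 -0.5  0.4 -1.5  2.5 -0.6 -0.8  1.7]
[[ 0.0000e+00  9.5700e-01  2.8900e-01  7.3273e+01]
 [ 1.0000e+00 -0.0000e+00 -1.0000e-03  7.1000e-02]
 [-1.0000e-03  2.8900e-01 -9.5700e-01 -7.0255e+01]
 [ 0.0000e+00  0.0000e+00  0.0000e+00  1.0000e+00]] [[346.35439452   0.         283.78677617]
 [  0.         346.35439452 204.50553209]
 [  0.           0.           1.        ]] [0.01714137 0.         0.         0.         0.        ]
 move [39.97, -20.2, -2.63] [-0.001, 0.0, 0.369] rows>= 9.0
```

Emit:
send_rows(rows=[[[48.8,-24.7,-3.6,0,0,0.369],[48.8,-24.7,-3.6,0,0,0.369],[48.8,-24.7,-3.6,0,0,0.369],[48.8,-24.7,-3.6,0,0,0.369],[48.8,-24.7,-3.6,0,0,0.369],[48.8,-24.7,-3.6,0,0,0.369],[48.8,-24.7,-3.6,0,0,0.369],[48.8,-24.7,-3.6,0,0,0.369],[48.8,-24.7,-3.6,0,0,0.369],[48.8,-24.7,-3.6,0,0,0.369]]], grip=0)

```text
clock: 1.3
eef_pos: [557.1, -262.1, 337.1]
tool_rot: [3.141, -0.0, -0.05]
force: [0.9, -0.7, -0.8]
width: 85.6
gripper_force: 0.0
```

Emit:
send_rows(rows=[[[3,-3,-1,0,0,0],[3,-3,-1,0,0,0],[3,-3,-1,0,0,0]]])

```text
clock: 1.6
eef_pos: [588.0, -234.2, 346.6]
tool_rot: [3.141, 0.0, -0.047]
force: [-1.1, -0.0, -0.4]
width: 85.3
gripper_force: 0.0
```

Run:
```python
from h import *
p,c=cam("wrist");save_cam("w1.npz",c);i=p[:,:,::-1];cv2.imwrite("pics/w1raw.png",i)
print(ctrl.read_state()['eef_pos'])
cv2.imwrite("pics/w1.png",cv2.resize(i,(800,600),interpolation=cv2.INTER_CUBIC))
```

```text
[ 586.76300713 -235.83476362  346.51827901]
```

View pics/w1.png

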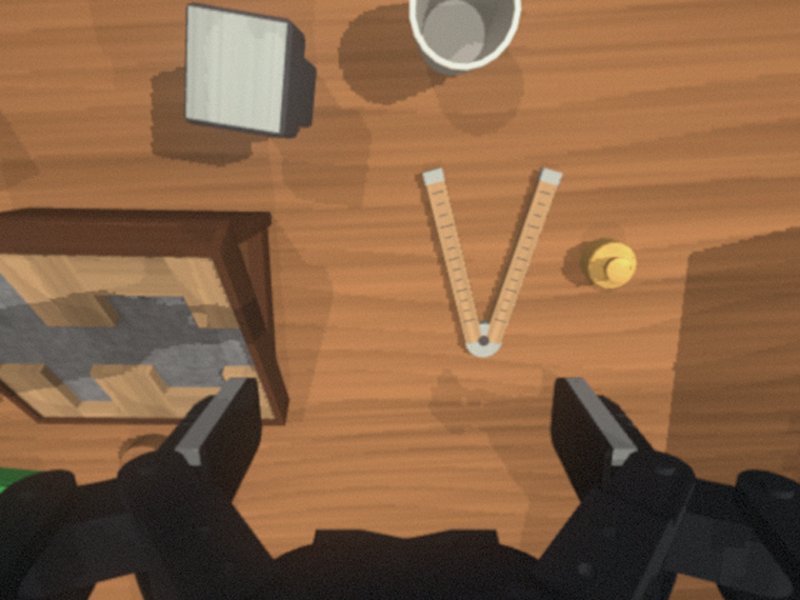

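Run:
```python
from h import *
c=load_cam("w1.npz")
q=np.array([[484,341],[422,172],[442,168],[543,168],[562,174],[484,326],[611,265],[484,357]])/1.42857
P=onz(c,q,[9,9,9,9,9,9,19,9]);print(P.round(1))
pv=P[0];L=(P[1]+P[2])/2;Rr=(P[3]+P[4])/2
aL=np.arctan2(*(L-pv)[[1,0]]);aR=np.arctan2(*(Rr-pv)[[1,0]])
o=8/154
print("inner edges ang",aL-o,aR+o,"opening",aL-aR-2*o,"mean",(aL+aR)/2, np.linalg.norm(L-pv))
# case fit, corners in 800px image: near rim bottom right(285,423), floor wood etc.
q2=np.array([[286,423],[270,213],[40,422]])/1.42857
print(onz(c,q2,[30,145,30]).round(1))
print(proj(c,v2w([529.6,-15.3,-.068],[[-108,-108,12],[108,-108,12],[-108,108,12]]))*1.42857)
```

```text
[[ 489.9 -299.8    9. ]
 [ 638.2 -250.4    9. ]
 [ 640.6 -266.4    9. ]
 [ 636.6 -347.     9. ]
 [ 631.2 -362.3    9. ]
 [ 504.1 -299.9    9. ]
 [ 556.7 -402.8   19. ]
 [ 474.4 -299.8    9. ]]
inner edges ang 0.21842462876576269 -0.31174533744310434 opening 0.530169966208867 mean -0.04666035433867083 155.1405789001133
[[ 428.9 -121.4   30. ]
 [ 628.  -162.4  145. ]
 [ 441.1   92.8   30. ]]
[[281.28537485 426.7463065 ]
 [215.76091624 252.44678199]
 [ 34.3196099  423.45346341]]
```

Run:
```python
from h import *
c=load_cam("w1.npz");s=ctrl.read_state();Rc=R.from_euler('xyz',s['tool_rot'])
for z in(54,60,66,73):
    print(z,(proj(c,Rc.apply([[11,-42.5,z],[-11,-42.5,z],[11,42.5,z],[11,-57,z]])+s['eef_pos'])*1.42857).round(0).tolist())
go([559,-303,110],[np.pi,0,-.047])
```

```text
54 [[257.0, 382.0], [264.0, 451.0], [564.0, 383.0], [205.0, 382.0]]
60 [[263.0, 372.0], [269.0, 439.0], [558.0, 373.0], [213.0, 372.0]]
66 [[269.0, 363.0], [274.0, 428.0], [552.0, 364.0], [220.0, 363.0]]
73 [[275.0, 354.0], [280.0, 416.0], [546.0, 355.0], [228.0, 354.0]]
 move [-2.41, 6.83, 23.66] [0.001, 0.001, -0.003] rows>= 4.9
```

Emit:
send_rows(rows=[[[-2.4,6.8,10,0,0,0],[-2.4,6.8,15,0,0,0],[-2.4,6.8,20,0,0,0],[-2.4,6.8,24,0,0,0],[-2.4,6.8,26,0,0,0],[-2.4,6.8,27.5,0,0,0],[-2.4,6.8,28.2,0,0,0],[-2.4,6.8,28.2,0,0,0],[-2.4,6.8,28.2,0,0,0]]])

```text
clock: 2.55
eef_pos: [560.8, -303.3, 66.9]
tool_rot: [3.14, -0.003, -0.051]
force: [0.4, -0.6, 0.1]
width: 85.5
gripper_force: 0.0
```

Emit:
send_rows(rows=[[[0,0,0.3,0,0,0],[0,0,0.3,0,0,0],[0,0,0.3,0,0,0],[0,0,0.1,0,0,0],[0,0,0.1,0,0,0]]], grip=60)

```text
clock: 3.05
eef_pos: [561.4, -302.4, 66.3]
tool_rot: [3.14, -0.004, -0.05]
force: [-0.7, -0.0, 12.7]
width: 65.1
gripper_force: 5.9
```

Emit:
send_rows(rows=[[[0,0,-0.3,0,0,0],[0,0,-0.3,0,0,0],[0,0,-0.3,0,0,0]]], grip=100)

```text
clock: 3.35
eef_pos: [561.7, -302.0, 69.3]
tool_rot: [3.141, -0.004, -0.05]
force: [0.0, 1.6, 12.3]
width: 51.8
gripper_force: 6.3
```

Emit:
send_rows(rows=[[[0,0,-0.1,0,0,0],[0,0,-0.3,0,0,0],[0,0,-0.3,0,0,0],[0,0,-0.3,0,0,0],[0,0,-0.3,0,0,0],[0,0,-0.3,0,0,0],[0,0,-0.3,0,0,0]]], grip=190)

```text
clock: 4.05
eef_pos: [562.0, -302.1, 72.5]
tool_rot: [3.141, -0.005, -0.05]
force: [-0.3, 2.7, 14.2]
width: 28.8
gripper_force: 64.4
```

Emit:
send_rows(rows=[[[0,0,-2,0,0,0],[0,0,-5,0,0,0],[0,0,-10,0,0,0],[0,0,-15,0,0,0],[0,0,-19,0,0,0],[0,0,-20,0,0,0],[0,0,-20,0,0,0]]])

```text
clock: 4.75
eef_pos: [560.5, -302.4, 271.6]
tool_rot: [3.14, -0.003, -0.05]
force: [0.3, -0.7, -1.6]
width: 28.7
gripper_force: 59.7
```

Run:
```python
from h import *
p,c=cam("wrist");save_cam("w2.npz",c);i=p[:,:,::-1];cv2.imwrite("pics/w2raw.png",i)
p2,_=cam("side");j=p2[:,:,::-1]
cv2.imwrite("pics/w2.png",np.hstack([tile(i,130,20,1.4,400,560),tile(j,280,220,2.8,400,560)]))
```

```text
(no output)
```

View pics/w2.png

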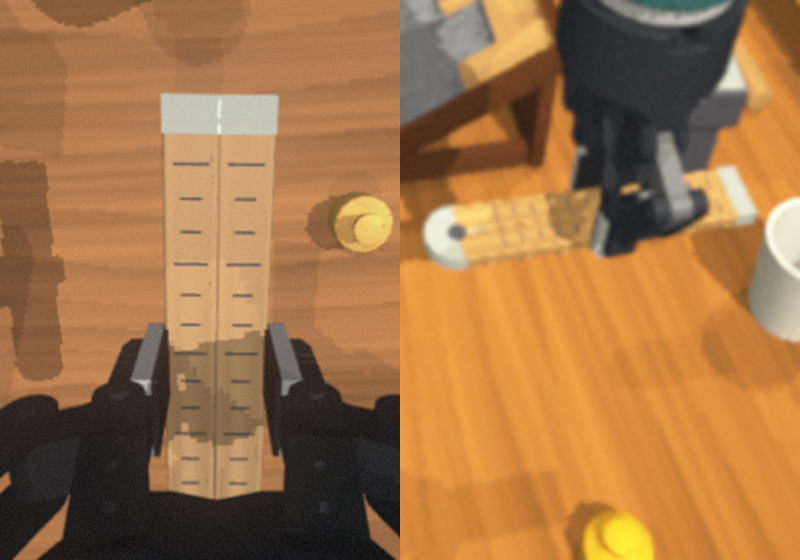

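Emit:
send_rows(rows=[[[2,-15,-7,0,0,0],[2,-15,-7,0,0,0],[2,-15,-7,0,0,0],[2,-15,-7,0,0,0],[2,-15,-7,0,0,0],[2,-15,-7,0,0,0]]])

```text
clock: 5.45
eef_pos: [586.4, -154.2, 337.7]
tool_rot: [3.141, 0.004, -0.051]
force: [-0.1, 0.0, -2.3]
width: 28.6
gripper_force: 59.8
```

Run:
```python
from h import *
c=load_cam("w2.npz")
# rule in tool frame (pose irrelevant: intersect in tool frame)
px=np.array([[130+220/1.4,20+95/1.4],[130+218/1.4,20+264/1.4],[130+162/1.4,20+95/1.4],[130+278/1.4,20+95/1.4],[130+217/1.4,20+480/1.4]])
T=np.eye(4);Rc=R.from_euler('xyz',[3.14,-.003,-.05]);T[:3,:3]=Rc.as_matrix();T[:3,3]=[560.5,-302.4,271.6]
Et=np.linalg.inv(T)@c[2]
print(onz((c[0],c[1],Et),px,63.5).round(1))
p,c=cam("wrist");save_cam("w3.npz",c);i=p[:,:,::-1];cv2.imwrite("pics/w3raw.png",i)
print(ctrl.read_state()['eef_pos'],(proj(c,v2w([529.6,-15.3,-.068],[[-108,-108,12],[108,-108,12],[-108,108,12],[108,108,12]]))).round())
cv2.imwrite("pics/w3.png",tile(i,0,60,2.5,800,600))
```

```text
[[ 77.5   1.4  63.5]
 [ 31.3   1.   63.5]
 [ 77.5 -13.7  63.5]
 [ 77.5  16.6  63.5]
 [-44.1   0.8  63.5]]
[ 586.20259568 -155.20361801  337.77002973] [[259. 298.]
 [249. 172.]
 [ 84. 296.]
 [-36. 166.]]
```

View pics/w3.png

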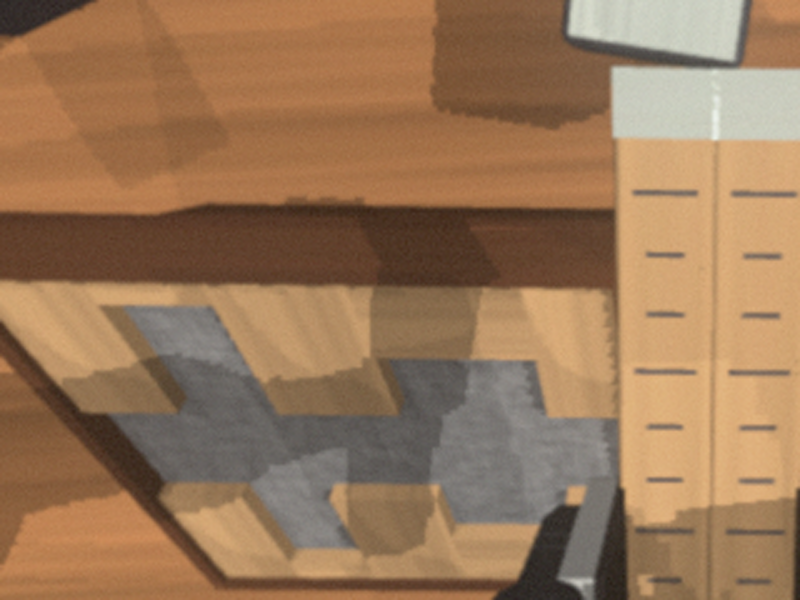

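Run:
```python
from h import *
c=load_cam("w3.npz")
d=[((88,18.5,8),(105,305)),((88,-18.5,8),(212,306)),((30,-18.5,8),(278,413)),((30,18.5,8),(158,412)),((30,18.5,0),(187,410)),
((63,-64,0),(392,362)),((30,-64,0),(402,413)),((63,-120,8),(536,361)),((30,-120,8),(546,415)),((-30,18.5,0),(252,484)),((-88,-18.5,0),(355,546)),((-30,-18.5,8),(330,489)),((-30,-64,8),(440,487)),((-63,-64,0),(458,522))]
pts=[a for a,_ in d];px=np.array([b for _,b in d],float)/2.5+[0,60]
def f(v,full=False):
    P=v2w(v,pts)+[0,0,v[3]]
    e=(proj(c,P)-px);return e if full else e.ravel()
for loss in("linear","soft_l1"):
    r=least_squares(f,[520,30,-.06,0],loss=loss);print(r.x.round(3))
r2=least_squares(lambda v:f(np.r_[v,0]),[520,30,-.06],loss="soft_l1");print(r2.x);print((f(np.r_[r2.x,0],True)*2.5).round(0).tolist())
np.save("case.npy",r2.x)
```

```text
[ 5.3236e+02  3.1240e+01 -7.5000e-02 -1.2520e+00]
[ 5.32495e+02  3.06950e+01 -6.30000e-02 -1.88900e+00]
[ 5.33048828e+02  2.98594138e+01 -6.25382165e-02]
[[-6.0, -0.0], [2.0, 0.0], [1.0, 1.0], [21.0, 1.0], [1.0, -13.0], [-11.0, -21.0], [3.0, -14.0], [-0.0, -1.0], [2.0, 2.0], [-3.0, -2.0], [17.0, 3.0], [-0.0, 10.0], [-4.0, 13.0], [-3.0, 1.0]]
```

Run:
```python
from h import *
c=load_cam("w3.npz")
d=[((88,-18.5,8),(212,306)),((30,-18.5,8),(278,413)),((30,18.5,8),(185,412)),
((30,-64,8),(402,413)),((63,-120,8),(536,361)),((30,-120,8),(546,415)),((-30,18.5,0),(252,484)),((-30,-18.5,0),(330,487)),((-30,-64,0),(440,487)),((-63,-64,0),(458,522))]
pts=[a for a,_ in d];px=np.array([b for _,b in d],float)/2.5+[0,60]
def f(v,full=False):
    e=(proj(c,v2w(v,pts)+[0,0,v[3]])-px);return e if full else e.ravel()
r=least_squares(f,[520,30,-.06,0],loss="soft_l1");print(r.x.round(3))
r2=least_squares(lambda v:f(np.r_[v,0]),[520,30,-.06],loss="soft_l1");v=r2.x;print(v);print((f(np.r_[v,0],True)*2.5).round(0).tolist())
np.save("case.npy",v)
i=cv2.imread("pics/w3raw.png");big=tile(i,0,60,2.5,800,600)
for (x,y,w,l) in((0,0,18.5,88),(0,-92,28,63)):
  for z,col in((0,(0,0,255)),(8,(255,255,0))):
    P=proj(c,v2w(v,[[sx*l,y+sy*w,z] for sx,sy in((1,1),(1,-1),(-1,-1),(-1,1))]));P=((P-[0,60])*2.5).astype(int)
    cv2.polylines(big,[P],True,col,1)
cv2.imwrite("pics/w3o.png",big)
```

```text
[ 5.32768e+02  2.97510e+01 -5.80000e-02 -2.80000e-01]
[ 5.32863030e+02  2.96373950e+01 -5.77265542e-02]
[[2.0, 1.0], [1.0, 1.0], [-5.0, 2.0], [-2.0, 2.0], [-0.0, -2.0], [2.0, 1.0], [-2.0, -1.0], [6.0, -4.0], [0.0, -3.0], [-1.0, 1.0]]
```

View pics/w3o.png

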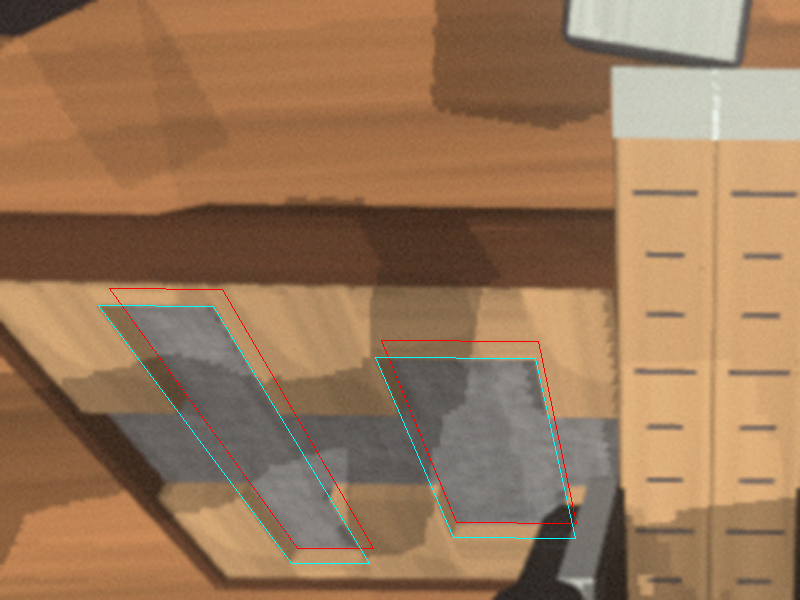

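```bash
cat >> h.py <<'E'
def place(tp,name=""):
    "TCP at tray point tp (rule-pocket frame), tool z into the tray, tool x up the slope"
    v=np.load("case.npy");Rm,o=tray(v)
    go(o+Rm@np.array(tp,float),R.from_matrix(Rm@np.diag([1,-1,-1])),name)
    s=ctrl.read_state();Rc=R.from_euler('xyz',s['tool_rot']).as_matrix()
    print("tray coords TCP",(Rm.T@(s['eef_pos']-o)).round(2),"err rot",R.from_matrix((Rm@np.diag([1,-1,-1])).T@Rc).as_rotvec().round(4),"q",s['qpos'].round(2))
E
python3 -c "
from h import *
place([6,.8,130])"
```

```text
move [-12.64, -18.31, 14.87] [-0.0, 0.564, 0.005] rows>= 5.4
tray coords TCP [ 193.2  -181.46  187.84] err rot [ 2.000e-04 -5.638e-01 -5.300e-03] q [ 0.13  0.53  0.13  1.6  -0.08  1.01 -1.34]
```

Emit:
send_rows(rows=[[[-8,-10,0,0,0.2,0.005],[-12.64,-18.31,5,0,0.4,0.005],[-12.64,-18.31,10,0,0.564,0.005],[-12.64,-18.31,14.87,0,0.564,0.005],[-12.64,-18.31,14.87,0,0.564,0.005],[-12.64,-18.31,14.87,0,0.564,0.005],[-12.64,-18.31,14.87,0,0.564,0.005],[-12.64,-18.31,14.87,0,0.564,0.005]]])

```text
clock: 6.3
eef_pos: [519.2, 14.3, 305.8]
tool_rot: [3.127, -0.484, -0.055]
force: [1.8, 2.8, -1.0]
width: 28.8
gripper_force: 59.9
```

Run:
```python
from h import *
place([6,.8,73])
p,c=cam("wrist");save_cam("w4.npz",c);i=p[:,:,::-1];cv2.imwrite("pics/w4raw.png",i)
j=cam("side")[0][:,:,::-1]; k=cam("scene")[0][:,:,::-1]
cv2.imwrite("pics/w4.png",np.vstack([np.hstack([tile(i,80,0,1.0,400,300),tile(j,230,130,3)]),np.hstack([tile(i,180,0,2,400,300),tile(k,205,160,4)])]))
```

```text
move [-9.52, -1.89, 13.58] [0.013, 0.076, 0.003] rows>= 3.3
tray coords TCP [111.26 -16.08 201.44] err rot [-0.0132 -0.0759 -0.0031] q [-0.68  0.4   0.75  2.24 -1.1   0.23 -0.64]
```

View pics/w4.png

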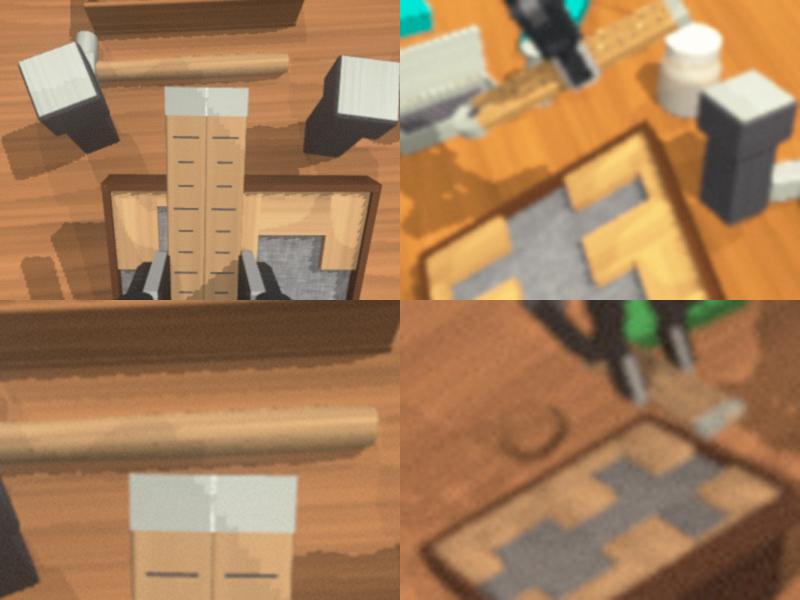

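```bash
cat > fk.py <<'E'
import numpy as np, itertools
from scipy.spatial.transform import Rotation as R
from scipy.optimize import least_squares
def fk(p,q,s):
    # p: d1,a,b,L, e1(x offset at elbow), base yaw, tool yaw, e2
    d1,a,b,L,e1,by,ty,e2=p
    rz=lambda t:R.from_euler('z',t); ry=lambda t:R.from_euler('y',t)
    T=rz(by+s[0]*q[0]);P=np.array([0,0,d1])
    T=T*ry(q[1])*rz(s[1]*q[2]);P=P+T.apply([e1,0,a])
    T=T*ry(q[3]);P=P+T.apply([-e2,0,0]);T=T*rz(s[2]*q[4]);P=P+T.apply([0,0,b])
    T=T*ry(q[5])*rz(s[3]*q[6]+ty);P=P+T.apply([0,0,L])
    return P,T
E
python3 - <<'E'
from fk import *
from cell import ctrl
s0=ctrl.read_state()
D=[([1.18624336,.62936004,.03842265,1.51835948,-.02698836,.99628819,-.02000964],[203.58,-616.79,302.98],[-3.1397,0,.318765]),
([.13,.53,.13,1.6,-.08,1.01,-1.34],[586.2,-155.2,337.77],[3.141,.004,-.051]),
(s0['qpos'],s0['eef_pos'],s0['tool_rot'])]
print(s0['qpos'].round(3).tolist(),s0['eef_pos'],s0['tool_rot'])
best=[]
for s in itertools.product([1,-1],repeat=4):
  for ty in(0,1.57,3.14,-1.57):
    def f(p):
        o=[]
        for q,x,e in D:
            P,T=fk(p,q,s);o+=list(P-x)+list(200*(T.inv()*R.from_euler('xyz',e)).as_rotvec())
        return o
    r=least_squares(f,[330,420,400,250,0,0,ty,0],loss='soft_l1');best.append((r.cost,s,r.x.round(2).tolist(),np.round(r.fun,1).tolist()))
for b in sorted(best)[:3]:print(b[0],b[1],b[2]);
print(sorted(best)[0][3])
E
```

```text
[-0.687, 0.401, 0.74, 2.236, -1.099, 0.234, -0.644] [519.56182181  19.32759869 305.74823733] [ 3.1324502  -0.48343409 -0.05091284]
8.226498873425273 (-1, -1, -1, -1) [396.29, 585.33, 404.43, 339.82, -23.98, -0.04, 221.44, -25.58]
8.226498873434096 (-1, -1, -1, -1) [396.29, 585.33, 404.43, 339.82, -23.98, -0.04, 1.53, -25.58]
8.22649887343879 (-1, -1, -1, -1) [396.29, 585.33, 404.43, 339.82, -23.98, -0.04, 667.54, -25.58]
[-0.6, -0.2, -1.1, -0.0, -0.0, -0.1, 0.3, 2.5, 1.2, -0.2, -2.2, -0.7, -0.0, -0.2, -0.0, 4.1, 0.2, 0.9]
```

```bash
cat > ik.py <<'E'
from fk import *
from h import tray
p=[396.29,585.33,404.43,339.82,-23.98,-.04,1.53,-25.58];s=(-1,)*4
lo=np.array([-3.06,-.37,-1.25,.18,-1.1,.23,-2.94]);hi=np.array([3.06,2.12,1.32,2.47,4.24,1.98,2.94])
def ik(pos,T,n=60,seed=0,tol=.5,q0=None):
    g=np.random.default_rng(seed);out=[]
    for k in range(n):
        x0=g.uniform(lo,hi) if q0 is None else np.clip(q0+.1*g.normal(size=7),lo+.01,hi-.01)
        def f(q):
            P,A=fk(p,q,s);return np.r_[(P-pos)/10,20*(A.inv()*T).as_rotvec(),.02*(q-(lo+hi)/2)/(hi-lo)]
        r=least_squares(f,x0,bounds=(lo,hi))
        if np.abs(r.fun[:6]).max()<tol: out.append(r.x.round(2))
    return out
E
python3 - <<'E'
from ik import *
v=np.load("case.npy");Rm,o=tray(v)
for nm,tp in(("rule",[6,.8,73]),("rulehi",[6,.8,130]),("tin",[0,-92,75])):
  for flip in(1,-1):
   for tilt in(0,.15,.3):   # tool tilted back toward vertical by tilt
    T=R.from_matrix(Rm@np.diag([flip,-flip,-1]))
    T=R.from_euler('z',v[2])*R.from_euler('y',tilt)*R.from_euler('z',-v[2])*T
    c=o+Rm@np.array([tp[0],tp[1],19.]);pos=c-T.apply([0,0,tp[2]-19])
    S=ik(pos,T,25);S=np.unique(np.array(S),axis=0) if S else []
    print(nm,flip,tilt,len(S),[x.tolist() for x in S[:2]])
E
```

```text
rule 1 0 4 [[-0.1, 0.78, -0.12, 2.47, 2.85, 0.68, 1.63], [-0.1, 0.78, -0.12, 2.47, 2.86, 0.68, 1.63]]
rule 1 0.15 3 [[0.06, 0.71, -0.31, 2.34, 2.42, 0.4, 2.11], [0.13, 0.73, -0.42, 2.34, 2.29, 0.46, 2.24]]
rule 1 0.3 1 [[0.07, 0.69, -0.3, 2.21, 1.61, 0.23, 2.94]]
rule -1 0 3 [[0.18, 0.85, -0.57, 2.47, 2.47, 0.83, -1.09], [0.18, 0.85, -0.57, 2.47, 2.47, 0.83, -1.08]]
rule -1 0.15 1 [[0.33, 0.83, -0.77, 2.34, 2.04, 0.68, -0.62]]
rule -1 0.3 1 [[0.4, 0.83, -0.84, 2.2, 1.57, 0.63, -0.12]]
rulehi 1 0 0 []
rulehi 1 0.15 2 [[-0.42, 0.58, 0.39, 2.37, 3.84, 0.23, 0.66], [0.26, 0.63, -0.64, 2.37, 1.94, 0.48, 2.56]]
rulehi 1 0.3 2 [[-0.4, 0.56, 0.39, 2.2, -0.86, 0.23, -0.89], [0.26, 0.6, -0.58, 2.2, 1.19, 0.4, -2.94]]
rulehi -1 0 0 []
rulehi -1 0.15 3 [[-0.42, 0.58, 0.39, 2.37, 3.84, 0.23, -2.48], [0.38, 0.69, -0.85, 2.37, 1.85, 0.62, -0.49]]
rulehi -1 0.3 2 [[-0.4, 0.56, 0.39, 2.2, -0.86, 0.23, 2.25], [0.43, 0.69, -0.87, 2.2, 1.33, 0.59, 0.07]]
tin 1 0 0 []
tin 1 0.15 1 [[0.13, 0.7, -0.03, 2.37, 3.19, 0.33, 1.57]]
tin 1 0.3 2 [[0.34, 0.7, -0.37, 2.24, 1.82, 0.23, 2.94], [0.35, 0.69, -0.39, 2.2, 1.42, 0.23, -2.94]]
tin -1 0 0 []
tin -1 0.15 1 [[0.61, 0.85, -0.81, 2.37, 2.12, 0.64, -0.45]]
tin -1 0.3 1 [[0.64, 0.84, -0.88, 2.22, 1.6, 0.6, 0.05]]
```

Run:
```python
from ik import *
from cell import ctrl
v=np.load("case.npy");Rm,o=tray(v)
def show(n,c,T,L=72):
    S=ik(c-T.apply([0,0,L]),T,25);S=np.unique(np.array(S),axis=0) if S else []
    print(n,len(S),[x.tolist() for x in S if x[4]<1][:3])
for fl in(1,-1):
  B=np.diag([fl,-fl,-1.])
  for d in(.5,.56,.62):
    yz=lambda a,t:R.from_euler('z',a)*R.from_euler('y',t)*R.from_matrix(B)
    show(f"bench {fl} {d}",np.array([540,-250,0]),yz(-.05,d))
    show(f"bench {fl} {d}",np.array([480,-250,0]),yz(-.05,d))
    show(f"tray {fl} {d}",o,yz(v[2],d-.56))
    show(f"trayt {fl} {d}",v2w(v,[0,-92,0])if 0 else o+Rm@[0,-92,0],yz(v[2],d-.56))
    show(f"tin {fl} {d}",np.array([505,320,0]),yz(.35,d))
    show(f"tin {fl} {d} lean to robot",np.array([505,320,0]),yz(.35,-d))
s=ctrl.read_state();print(s['eef_pos'],s['qpos'].round(2))
```

```text
bench 1 0.5 1 [[0.31, 1.13, -0.01, 1.24, 0.16, 1.26, -1.41]]
bench 1 0.5 1 [[0.33, 1.07, -0.01, 1.42, 0.17, 1.13, -1.41]]
tray 1 0.5 6 [[-0.04, 0.69, -0.1, 2.0, 0.19, 0.4, -1.91], [-0.03, 0.69, -0.1, 2.0, 0.19, 0.4, -1.91], [-0.03, 0.7, -0.12, 2.0, 0.21, 0.4, -1.93]]
trayt 1 0.5 7 [[0.06, 0.69, 0.03, 2.0, -0.06, 0.39, -1.49], [0.13, 0.69, -0.08, 2.0, 0.13, 0.39, -1.67], [0.18, 0.7, -0.15, 2.0, 0.24, 0.4, -1.78]]
tin 1 0.5 1 [[-0.51, 1.14, -0.09, 1.21, -0.0, 1.29, -1.79]]
tin 1 0.5 lean to robot 1 []
bench 1 0.56 1 [[0.29, 1.17, -0.0, 1.17, 0.15, 1.35, -1.41]]
bench 1 0.56 1 [[0.32, 1.11, 0.0, 1.36, 0.17, 1.22, -1.41]]
tray 1 0.56 4 [[-0.06, 0.71, -0.06, 1.93, 0.09, 0.5, -1.81], [-0.05, 0.71, -0.06, 1.93, 0.09, 0.5, -1.81], [-0.0, 0.71, -0.14, 1.93, 0.19, 0.5, -1.91]]
trayt 1 0.56 4 [[0.14, 0.71, -0.1, 1.94, 0.14, 0.5, -1.68], [0.15, 0.71, -0.12, 1.94, 0.16, 0.5, -1.71], [0.17, 0.71, -0.14, 1.94, 0.19, 0.5, -1.74]]
tin 1 0.56 1 [[-0.51, 1.18, -0.09, 1.13, -0.01, 1.38, -1.79]]
tin 1 0.56 lean to robot 1 []
bench 1 0.62 1 [[0.28, 1.21, 0.01, 1.1, 0.15, 1.44, -1.4]]
bench 1 0.62 1 [[0.3,
[... 894 characters left out ...]
0.33, 0.82, -0.7, 1.93, 0.82, 0.7, 0.63]]
trayt -1 0.56 2 [[0.5, 0.81, -0.69, 1.94, 0.81, 0.69, 0.82], [0.51, 0.82, -0.71, 1.94, 0.83, 0.7, 0.8]]
tin -1 0.56 1 [[-0.42, 1.2, -0.3, 1.13, 0.17, 1.39, 1.23]]
tin -1 0.56 lean to robot 2 []
bench -1 0.62 1 [[0.36, 1.22, -0.18, 1.1, 0.31, 1.46, 1.63]]
bench -1 0.62 1 [[0.41, 1.15, -0.21, 1.29, 0.35, 1.34, 1.59]]
tray -1 0.62 1 [[0.3, 0.82, -0.64, 1.87, 0.68, 0.74, 0.78]]
trayt -1 0.62 2 [[0.43, 0.8, -0.57, 1.88, 0.64, 0.72, 0.99], [0.46, 0.82, -0.64, 1.88, 0.7, 0.75, 0.93]]
tin -1 0.62 1 [[-0.43, 1.24, -0.29, 1.05, 0.15, 1.48, 1.25]]
tin -1 0.62 lean to robot 2 []
[519.56182181  19.32759869 305.74823733] [-0.69  0.4   0.74  2.24 -1.1   0.23 -0.64]
```

```bash
python3 -c "
from h import *
go([506,-250,200],[np.pi,0,-.05])"
```

```text
move [-4.9, 26.88, 9.62] [0.009, -0.483, -0.003] rows>= 5.8
```

Emit:
send_rows(rows=[[[-0.5,5,0,0,-0.15,0],[-1,10,0,0,-0.3,0],[-1,15,0,0,-0.45,0],[-1,20,0,0.009,-0.483,-0.003],[-1,24,2,0.009,-0.483,-0.003],[-4.9,26.9,6,0.009,-0.483,-0.003],[-4.9,26.9,9.6,0.009,-0.483,-0.003],[-4.9,26.9,9.6,0.009,-0.483,-0.003],[-4.9,26.9,9.6,0.009,-0.483,-0.003],[-4.9,26.9,9.6,0.009,-0.483,-0.003]]])

```text
clock: 7.45
eef_pos: [506.0, -253.4, 202.5]
tool_rot: [-3.141, -0.006, -0.056]
force: [-0.1, 0.3, -0.3]
width: 28.7
gripper_force: 59.9
```

```bash
python3 -c "
from h import *
print(ctrl.read_state()['eef_pos'],ctrl.read_state()['tool_rot'],ctrl.read_state()['qpos'].round(2))
go([506,-250,75],[np.pi,0,-.05])"
```

```text
[ 505.96309795 -253.39534403  202.48826827] [-3.14065747 -0.00550151 -0.0564728 ] [-0.07  0.8   0.82  1.87 -0.79  0.83 -0.46]
 move [-0.09, -0.33, 12.75] [-0.001, -0.006, -0.006] rows>= 2.6
```

Emit:
send_rows(rows=[[[-0.1,-0.3,5,0,-0.006,-0.006],[-0.1,-0.3,9,0,-0.006,-0.006],[-0.1,-0.3,11.5,0,-0.006,-0.006],[-0.1,-0.3,12.5,0,-0.006,-0.006],[-0.1,-0.3,12.8,0,-0.006,-0.006],[-0.1,-0.3,13.0,0,-0.006,-0.006],[-0.1,-0.3,13.0,0,-0.006,-0.006]]])

```text
clock: 8.15
eef_pos: [506.7, -249.4, 72.6]
tool_rot: [-3.141, -0.0, -0.048]
force: [1.5, -0.3, 0.0]
width: 28.9
gripper_force: 60.1
```

Emit:
send_rows(rows=[[[0,0,0,0,0,0],[0,0,0,0,0,0],[0,0,-0.3,0,0,0],[0,0,-0.5,0,0,0]]], grip=110)

```text
clock: 8.55
eef_pos: [505.6, -249.0, 76.3]
tool_rot: [-3.14, 0.002, -0.049]
force: [0.3, -0.5, -0.1]
width: 48.8
gripper_force: 0.0
```

```bash
python3 -c "
from h import *
go([531.5,-251,120],R.from_euler('z',-.05)*R.from_euler('y',.56)*R.from_matrix(np.diag([1,-1,-1.])))"
```

```text
move [2.58, 0.07, -4.38] [-0.001, -0.558, 0.002] rows>= 3.7
```

Emit:
send_rows(rows=[[[0,0,-4.4,0,0,0],[2.6,0.1,-4.4,0,-0.15,0],[2.6,0.1,-4.4,0,-0.3,0],[2.6,0.1,-4.4,0,-0.45,0],[2.6,0.1,-4.4,0,-0.558,0.002],[2.6,0.1,-4.4,0,-0.558,0.002],[2.6,0.1,-4.4,0,-0.558,0.002]]], grip=100)

```text
clock: 9.25
eef_pos: [531.2, -251.4, 119.3]
tool_rot: [-3.141, 0.56, -0.05]
force: [-1.0, -0.2, 1.4]
width: 51.9
gripper_force: 0.0
```

```bash
python3 -c "
from h import *
print(ctrl.read_state()['eef_pos'],ctrl.read_state()['qpos'].round(2))
go([531.5,-251,67.5],R.from_euler('z',-.05)*R.from_euler('y',.56)*R.from_matrix(np.diag([1,-1,-1.])))"
```

```text
[ 531.16377828 -251.44542217  119.28297536] [-0.08  1.18  0.87  1.43 -0.53  1.36 -0.77]
 move [2.78, -0.04, 4.37] [-0.001, -0.0, -0.0] rows>= 1.0
```

Emit:
send_rows(rows=[[[1.4,0,2.2,0,0,0],[2.2,0,3.5,0,0,0],[2.7,0,4.2,0,0,0],[2.8,0,4.4,0,0,0],[2.8,0,4.4,0,0,0]]])

```text
clock: 9.75
eef_pos: [531.7, -251.4, 67.9]
tool_rot: [-3.141, 0.561, -0.05]
force: [0.3, 0.4, 0.4]
width: 52.0
gripper_force: 0.0
```

Emit:
send_rows(rows=[[[0,0,0,0,0,0],[-0.05,0,-0.1,0,0,0],[-0.05,0,-0.1,0,0,0],[-0.05,0,-0.1,0,0,0],[-0.05,0,-0.1,0,0,0]]], grip=190)

```text
clock: 10.25
eef_pos: [532.5, -251.3, 69.2]
tool_rot: [-3.141, 0.56, -0.05]
force: [2.3, 0.0, 2.2]
width: 27.6
gripper_force: 59.7
```

```bash
cat >> h.py <<'E'
def placev(tp,name=""):
    "same, but the tool vertical, tool x up the slope"
    v=np.load("case.npy");Rm,o=tray(v);T=R.from_euler('z',v[2])*R.from_matrix(np.diag([1,-1,-1.]))
    go(o+Rm@np.array(tp,float),T,name)
    s=ctrl.read_state();print("tray coords TCP",(Rm.T@(s['eef_pos']-o)).round(2),"rpy",s['tool_rot'].round(4),"q",s['qpos'].round(2))
E
python3 -c "
from h import *
placev([32,-.3,130])"
```

```text
move [-11.81, -28.07, -8.38] [0.002, 0.56, 0.008] rows>= 6.3
tray coords TCP [   9.78 -280.47  -14.15] rpy [-3.1408  0.5599 -0.0495] q [-0.07  1.25  0.84  1.42 -0.56  1.31 -0.77]
```

Emit:
send_rows(rows=[[[-2.5,0,-4,0,0,0],[-5,0,-8,0,0,0],[-8,-2,-11.5,0,0.1,0],[-11,-6,-13,0,0.25,0.008],[-13,-11,-14,0,0.4,0.008],[-13,-16,-14,0,0.56,0.008],[-13,-21,-14,0,0.56,0.008],[-13,-26,-14,0,0.56,0.008],[-12.5,-28.07,-12,0.002,0.56,0.008],[-11.8,-28.07,-8.4,0.002,0.56,0.008]]])

```text
clock: 11.25
eef_pos: [492.5, 37.3, 203.0]
tool_rot: [-3.138, -0.003, -0.049]
force: [0.6, -0.1, -1.9]
width: 27.6
gripper_force: 59.5
```

Emit:
send_rows(rows=[[[0,0,0,0,0,0],[0,0,0,0,0,0]]])

```text
clock: 11.45
eef_pos: [490.9, 31.0, 203.2]
tool_rot: [3.141, 0.001, -0.06]
force: [0.7, -0.7, -0.9]
width: 27.7
gripper_force: 59.6
```

Run:
```python
from h import *
placev([32,-.3,85])
p,c=cam("wrist");save_cam("w5.npz",c);i=p[:,:,::-1];cv2.imwrite("pics/w5raw.png",i)
cv2.imwrite("pics/w5.png",tile(i,60,0,1.9,800,600))
```

```text
move [2.4, -0.08, 3.82] [0.0, 0.001, -0.002] rows>= 0.9
tray coords TCP [ 32.03  -1.08 130.08] rpy [ 3.1414e+00  1.5000e-03 -5.9900e-02] q [-0.68  0.74  0.89  2.06 -0.87  0.77 -0.86]
```

View pics/w5.png

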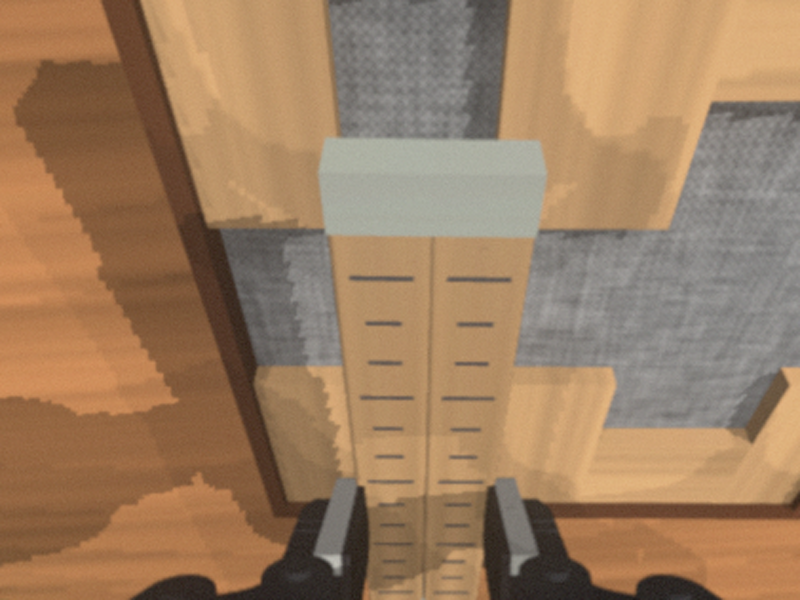

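Run:
```python
from h import *
c=load_cam("w5.npz");v=np.load("case.npy")
g=lambda P:((proj(c,v2w(v,P))-[60,0])*1.9).round(0).tolist()
o=np.array([0,-.8,60.9])
print("rule top tip",g(o+[[85,16,9],[85,-16,9]]),"obs (320,176),(545,178)")
print("rule bot tip",g(o+[[85,16,0],[85,-16,0]]),"obs (325,140),(541,142)")
print("(30,-64,8)",g([[30,-64,8],[63,-64,8],[-30,-64,0],[-30,-64,8],[-63,-64,0],[-63,-64,8],[-63,-120,0],[-30,-120,8]]),"obs (668,228),(712,102),(613,368),(613,368),(602,430)..,(750,440),(785,370)")
print("walls",g([[30,18.5,8],[30,-18.5,8],[70,18.5,8],[70,-18.5,8]]), "left wall obs x=338@row130,332@row0 ; right 498@138, 508@0")
```

```text
rule top tip [[300.0, 162.0], [540.0, 162.0]] obs (320,176),(545,178)
rule bot tip [[308.0, 128.0], [533.0, 128.0]] obs (325,140),(541,142)
(30,-64,8) [[668.0, 230.0], [710.0, 103.0], [612.0, 366.0], [617.0, 384.0], [593.0, 426.0], [597.0, 444.0], [744.0, 426.0], [789.0, 384.0]] obs (668,228),(712,102),(613,368),(613,368),(602,430)..,(750,440),(785,370)
walls [[348.0, 231.0], [491.0, 230.0], [331.0, 72.0], [505.0, 72.0]] left wall obs x=338@row130,332@row0 ; right 498@138, 508@0
```

Run:
```python
from h import *
c=load_cam("w5.npz");v=np.load("case.npy")
P=np.array([[85,16,9],[85,-16,9],[85,16,0],[85,-16,0.],[12,0,9]])
px=np.array([[320,176],[545,178],[325,140],[541,142],[428,445]])/1.9+[60,0]
m=np.array([1,1,1,1,1,1,1,1,1,0.])
f=lambda o:(proj(c,v2w(v,P@R.from_euler('yz',o[3:]).as_matrix().T+o[:3]))-px).ravel()*m
r=least_squares(f,[0,-.8,60.9,0,0]);print(r.x.round(3),r.fun.round(1))
# tip pos if pitch zero
r=least_squares(lambda o:f(np.r_[o,0,0]),[0,-.8,60.9]);print(r.x.round(2),r.fun.round(1))
```

```text
[-3.379e+00 -1.813e+00  5.238e+01 -6.400e-02 -9.000e-03] [-0.1  0.2  0.7 -0.1  0.3  0.1 -0.7 -0.2 -0.2  0. ]
[-3.75 -2.49 58.01] [-0.6 -0.2  0.8 -1.5  0.   1.5 -1.   0.2  1.2  0. ]
```

```bash
python3 -c "
from h import *
placev([34,.9,81]);placev([34,.9,69])"
```

```text
move [2.67, -0.25, 4.13] [0.0, -0.001, -0.003] rows>= 1.0
tray coords TCP [ 33.29  -1.48 130.14] rpy [ 3.1414e+00 -9.0000e-04 -6.0400e-02] q [-0.68  0.74  0.9   2.06 -0.87  0.77 -0.86]
 move [3.3, -0.25, 5.15] [0.0, -0.001, -0.003] rows>= 1.2
tray coords TCP [ 33.29  -1.48 130.14] rpy [ 3.1414e+00 -9.0000e-04 -6.0400e-02] q [-0.68  0.74  0.9   2.06 -0.87  0.77 -0.86]
```

Emit:
send_rows(rows=[[[1,-0.18,1.2,0,0,-0.002],[2,-0.18,2.8,0,0,-0.002],[2.6,-0.18,3.7,0,0,-0.002],[2.81,-0.18,4.02,0,0,-0.002],[2.81,-0.18,4.02,0,0,-0.002],[2.81,-0.18,4.02,0,0,-0.002]]])

```text
clock: 12.1
eef_pos: [519.1, 31.7, 163.0]
tool_rot: [-3.141, 0.001, -0.057]
force: [0.4, 0.6, -0.9]
width: 27.3
gripper_force: 59.6
```

```bash
python3 -c "
from h import *
placev([34,.9,69])
for k in range(3):
  cam('side');placev([34,.9,69])"
```

```text
move [0.6, 0.03, 1.04] [-0.001, 0.001, 0.001] rows>= 0.2
tray coords TCP [34.44  1.23 81.05] rpy [-3.141e+00  7.000e-04 -5.690e-02] q [-0.62  0.83  0.82  2.01 -0.93  0.73 -0.83]
 move [0.61, 0.05, 1.05] [-0.001, 0.0, 0.001] rows>= 0.2
tray coords TCP [34.46  1.38 81.16] rpy [-3.1408e+00  5.0000e-04 -5.6900e-02] q [-0.62  0.83  0.82  2.01 -0.93  0.73 -0.83]
 move [0.61, 0.06, 1.06] [-0.001, 0.0, 0.001] rows>= 0.2
tray coords TCP [34.46  1.48 81.22] rpy [-3.1407e+00  4.0000e-04 -5.6700e-02] q [-0.62  0.83  0.82  2.01 -0.93  0.73 -0.83]
 move [0.61, 0.07, 1.06] [-0.001, 0.0, 0.001] rows>= 0.2
tray coords TCP [34.48  1.59 81.21] rpy [-3.1406e+00  3.0000e-04 -5.6600e-02] q [-0.62  0.83  0.82  2.01 -0.93  0.73 -0.83]
```

Emit:
send_rows(rows=[[[0.16,0.04,0.25,0,0,0],[0.32,0.04,0.51,0,0,0],[0.43,0.04,0.68,0,0,0],[0.53,0.04,0.85,0,0,0],[0.53,0.04,0.85,0,0,0]]])

```text
clock: 12.75
eef_pos: [524.4, 31.3, 153.9]
tool_rot: [-3.141, 0.001, -0.056]
force: [0.4, -0.5, -0.6]
width: 27.1
gripper_force: 59.6
```

Emit:
send_rows(rows=[[[0.06,0,0.1,0,0,0],[0.11,0,0.17,0,0,0],[0.11,0,0.17,0,0,0]]])

```text
clock: 13.05
eef_pos: [525.3, 31.2, 152.6]
tool_rot: [-3.141, 0.001, -0.057]
force: [-1.7, -0.2, 2.5]
width: 27.3
gripper_force: 60.0
```

```bash
python3 -c "
from h import *
placev([34,.9,69])"
```

```text
move [-0.02, 0.02, 0.01] [-0.001, 0.001, 0.001] rows>= 0.0
tray coords TCP [34.2   1.14 68.95] rpy [-3.1406e+00  1.1000e-03 -5.6600e-02] q [-0.6   0.85  0.81  2.   -0.95  0.73 -0.82]
```

Emit:
send_rows(rows=[[[0.05,0,0.08,0,0,0],[0.05,0,0.08,0,0,0],[0.05,0,0.08,0,0,0]]])

```text
clock: 13.35
eef_pos: [525.4, 31.2, 152.5]
tool_rot: [-3.14, 0.002, -0.057]
force: [-4.1, -0.2, 10.3]
width: 27.3
gripper_force: 61.4
```

Emit:
send_rows(rows=[[[0,0,0,0,0,0],[0,0,0,0,0,0],[0,0,0,0,0,0],[-0.1,0,-0.17,0,0,0]]], grip=115)

```text
clock: 13.75
eef_pos: [525.0, 31.3, 153.1]
tool_rot: [-3.141, 0.001, -0.056]
force: [-0.3, 0.7, 0.3]
width: 47.0
gripper_force: 0.0
```

Emit:
send_rows(rows=[[[-0.5,0,-0.8,0,0,0],[-1.6,0,-2.5,0,0,0],[-4,0,-6,0,0,0],[-6,0,-10,0,0,0],[-6,0,-14,0,0,0],[-6,0,-14,0,0,0],[-6,0,-14,0,0,0]]])

```text
clock: 14.45
eef_pos: [465.1, 34.9, 294.3]
tool_rot: [-3.139, -0.001, -0.056]
force: [-0.3, -0.6, -1.0]
width: 47.1
gripper_force: 0.0
```

Run:
```python
from h import *
v=np.load("case.npy");Rm,o=tray(v)
s=ctrl.read_state();print(s['eef_pos'],s['tool_rot'],s['qpos'].round(2))
p,c=cam("wrist");save_cam("w6.npz",c);i=p[:,:,::-1];cv2.imwrite("pics/w6raw.png",i)
p2,d=cam("scene");cv2.imwrite("pics/s6raw.png",p2[:,:,::-1])
b=tile(i,0,0,1,560,420).copy()
print(proj(c,v2w(v,[[88,18.5,8],[88,-18.5,8],[-88,-18.5,8],[-88,18.5,8],[85,0,9],[-85,0,9],[30,0,0],[-30,0,0]])).round())
```

```text
[465.08421697  34.87904429 294.29586161] [-3.13933564e+00 -8.87913260e-04 -5.59335914e-02] [-0.83  0.6   1.07  2.04 -0.68  0.91 -1.01]
[[255. -15.]
 [318. -15.]
 [304. 190.]
 [266. 190.]
 [287.  -9.]
 [285. 189.]
 [286.  72.]
 [286. 137.]]
```

Run:
```python
from h import *
v=np.load("case.npy");c=load_cam("w6.npz");i=cv2.imread("pics/w6raw.png").astype(int)
def prof(A,B,n):
    L=np.linspace(A,B,n);P=proj(c,v2w(v,L));
    out=[]
    for l,q in zip(L,P):
        x,y=np.round(q).astype(int)
        out.append((i[y,x,2]-i[y,x,0]) if 0<=x<560 and 0<=y<420 else -1)
    return np.array(out)
ys=np.arange(-28,29,1)
for x in(20,0,-20): print(x,[(int(y),int(r)) for y,r in zip(ys,prof((x,-28,9),(x,28,9),57)) if 12<=abs(y)<=22])
xs=np.arange(-100,-60,2.)
print([(int(x),int(r)) for x,r in zip(xs,prof((-100,0,9),(-62,0,9),20))])
```

```text
20 [(-22, 8), (-21, 8), (-20, 7), (-19, 8), (-18, 5), (-17, 7), (-16, 9), (-15, 52), (-14, 80), (-13, 80), (-12, 80), (12, 79), (13, 81), (14, 82), (15, 82), (16, 50), (17, 15), (18, 5), (19, 5), (20, 7), (21, 9), (22, 8)]
0 [(-22, 6), (-21, 8), (-20, 6), (-19, 9), (-18, 5), (-17, 7), (-16, 12), (-15, 39), (-14, 76), (-13, 78), (-12, 79), (12, 74), (13, 78), (14, 78), (15, 80), (16, 58), (17, 24), (18, 7), (19, 7), (20, 7), (21, 7), (22, 10)]
-20 [(-22, 7), (-21, 8), (-20, 9), (-19, 7), (-18, 10), (-17, 7), (-16, 9), (-15, 24), (-14, 52), (-13, 79), (-12, 75), (12, 71), (13, 69), (14, 72), (15, 79), (16, 70), (17, 36), (18, 11), (19, 9), (20, 10), (21, 8), (22, 8)]
[(-100, 81), (-98, 93), (-96, 98), (-94, 95), (-92, 92), (-90, 89), (-88, 84), (-86, 54), (-84, 14), (-82, 13), (-80, 14), (-78, 14), (-76, 13), (-74, 13), (-72, 15), (-70, 14), (-68, 19), (-66, 45), (-64, 62), (-62, 64)]
```

```bash
python3 -c "
from h import *
go([465,290,310],[np.pi,0,.38])"
```

```text
move [-1.38, -25.47, -1.68] [-0.002, 0.002, -0.436] rows>= 5.1
```

Emit:
send_rows(rows=[[[-1.4,-25.5,-1.7,0,0,-0.436],[-1.4,-25.5,-1.7,0,0,-0.436],[-1.4,-25.5,-1.7,0,0,-0.436],[-1.4,-25.5,-1.7,0,0,-0.436],[-1.4,-25.5,-1.7,0,0,-0.436],[-1.4,-25.5,-1.7,0,0,-0.436],[-1.4,-25.5,-1.7,0,0,-0.436],[-1.4,-25.5,-1.7,0,0,-0.436],[-1.4,-25.5,-1.7,0,0,-0.436]]], grip=255)

```text
clock: 15.45
eef_pos: [465.7, 287.7, 310.3]
tool_rot: [-3.141, 0.002, 0.376]
force: [0.0, 0.6, 0.2]
width: 0.2
gripper_force: 0.0
```

Run:
```python
from h import *
s=ctrl.read_state();print(s['eef_pos'],s['tool_rot'],s['qpos'].round(2),s['qd'].round(3).max())
p,c=cam("wrist");save_cam("w7.npz",c);i=p[:,:,::-1];cv2.imwrite("pics/w7raw.png",i)
print(proj(c,[[502,305,0],[445,270,0],[600,318,68]]).round())
cv2.imwrite("pics/w7.png",tile(i,60,0,1.9,800,600))
```

```text
[465.74200236 287.74224269 310.30786925] [-3.14125671e+00  1.52098331e-03  3.75906858e-01] [-1.2   0.66  0.98  1.81 -0.64  1.02 -1.16] 0.004
[[281. 132.]
 [291. 191.]
 [310.  18.]]
```

View pics/w7.png

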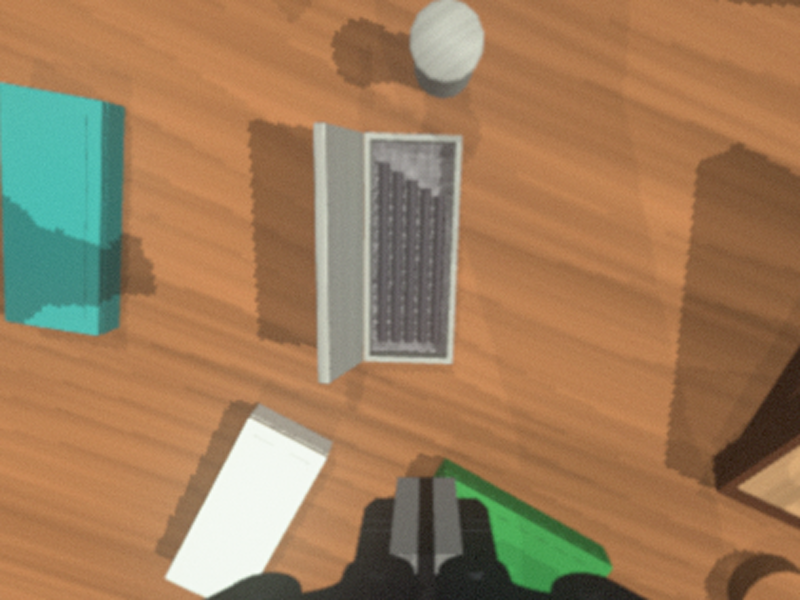

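```bash
cat > tin.py <<'E'
from h import *
def tw(t,P): return R.from_euler('z',t[2]).apply(np.asarray(P,float))+[t[0],t[1],0]
E
python3 - <<'E'
from tin import *
c=load_cam("w7.npz")
B=[[60,25,20],[60,-25,20],[-60,-25,20],[-60,25,20]]
px=np.array([[365,133],[462,136],[453,362],[365,361],[326,125],[330,380]])/1.9+[60,0]
def f(t):
    y,z=25-50*np.cos(t[3]),20+50*np.sin(t[3])
    return (proj(c,tw(t,B+[[60,y,z],[-60,y,z]]))-px).ravel()
r=least_squares(f,[502,305,.38,1.9]);t=r.x;print(t.round(3),r.fun.round(1));np.save("tin.npy",t)
pp=np.array([[447,38]])/1.9+[60,0];print("punch",onz(c,pp,68).round())
q=np.array([[330,450],[258,405],[437,462],[610,570]])/1.9+[60,0];print("white near corner, green",onz(c,q,22).round())
loc=lambda P:R.from_euler('z',-t[2]).apply(np.asarray(P)-[t[0],t[1],0]).round(1)
print("in tin frame: punch",loc(onz(c,pp,68)),"others",loc(onz(c,q,22)))
# height of fingertip start: TCP behind the lid
y=25-50*np.cos(t[3]);print("lid tip y,z",y,20+50*np.sin(t[3]))
E
```

```text
[5.00263e+02 3.09261e+02 3.48000e-01 1.83400e+00] [-0.1 -0.2  0.3 -0.3  0.1  0.4 -0.1 -0.4 -0.1 -1.2 -0.1  2.1]
punch [[594. 328.  68.]]
white near corner, green [[378. 313.  22.]
 [389. 360.  22.]
 [393. 252.  22.]
 [366. 125.  22.]]
in tin frame: punch [[ 94.9 -14.1  68. ]] others [[-114.2   45.1   22. ]
 [ -87.6   85.9   22. ]
 [-120.1  -17.8   22. ]
 [-189.3 -127.3   22. ]]
lid tip y,z 37.984834115407494 68.28451183345804
```

Run:
```python
from tin import *
t=np.load("tin.npy")
go(tw(t,[0,77,128]),[np.pi,0,t[2]])
```

```text
move [4.22, -8.4, 18.25] [-0.001, 0.001, 0.028] rows>= 4.1
```

Emit:
send_rows(rows=[[[2.2,-4.2,2,0,0,0.028],[4.2,-8.4,5,0,0,0.028],[4.2,-8.4,10,0,0,0.028],[4.2,-8.4,14,0,0,0.028],[4.2,-8.4,17,0,0,0.028],[4.2,-8.4,18.2,0,0,0.028],[4.2,-8.4,18.2,0,0,0.028],[4.2,-8.4,18.2,0,0,0.028]]])

```text
clock: 16.3
eef_pos: [474.6, 383.4, 130.2]
tool_rot: [-3.14, -0.002, 0.35]
force: [-0.4, -0.4, 0.2]
width: -0.3
gripper_force: 0.0
```

Emit:
send_rows(rows=[[[0,1.5,0,0,0,0],[0,2.3,0,0,0,0],[0,2.9,0,0,0,0],[0,3.5,0,0,0,0],[0,4.0,0,0,0,0],[0,4.4,0.1,0,0,0],[0,4.9,0.3,0,0,0],[0,5.4,0.5,0,0,0],[0,5.9,0.9,0,0,0],[0,6.3,1.3,0,0,0]]])

```text
clock: 17.3
eef_pos: [495.2, 324.0, 115.2]
tool_rot: [-3.141, 0.0, 0.351]
force: [-0.7, 1.1, 1.4]
width: -0.1
gripper_force: 0.4
```

Emit:
send_rows(rows=[[[0,0.4,0.5,0,0,0],[0,0.7,0.9,0,0,0],[0,0.8,1.3,0,0,0],[0,0.9,1.5,0,0,0],[0,0.9,1.6,0,0,0],[0,0.9,1.6,0,0,0]]])

```text
clock: 17.9
eef_pos: [497.9, 316.2, 99.4]
tool_rot: [-3.14, 0.001, 0.352]
force: [-0.4, 0.2, -0.2]
width: -0.1
gripper_force: 0.0
```

Emit:
send_rows(rows=[[[0,0,-0.2,0,0,0],[0,1.0,-0.2,0,0,0],[0,1.0,0,0,0,0],[0,1.0,0.1,0,0,0],[0,1.0,0.2,0,0,0],[0,1.0,0.2,0,0,0]]])

```text
clock: 18.5
eef_pos: [501.9, 306.0, 98.6]
tool_rot: [-3.141, 0.0, 0.351]
force: [-0.8, -2.1, 9.4]
width: -0.0
gripper_force: 4.7
```

Emit:
send_rows(rows=[[[0,0,-4,0,0,0],[-2,0,-9,0,0,0],[-4,0,-14,0,0,0],[-4,0,-18,0,0,0],[-4,0,-18,0,0,0],[-4,0,-18,0,0,0]]], grip=0)

```text
clock: 19.1
eef_pos: [464.1, 293.4, 278.5]
tool_rot: [-3.139, -0.001, 0.352]
force: [0.0, 0.5, -0.3]
width: 84.8
gripper_force: 0.0
```

```bash
cat >> tin.py <<'E'
def seg(i,c,ctr,z,Lx=180):
    "low-saturation blob nearest the predicted centre -> world rect at height z"
    hsv=cv2.cvtColor(i,cv2.COLOR_BGR2HSV);m=((hsv[...,1]<60)&(hsv[...,2]>90)).astype(np.uint8)
    m=cv2.morphologyEx(m,cv2.MORPH_OPEN,np.ones((5,5)));n,lab,st,ce=cv2.connectedComponentsWithStats(m)
    q=proj(c,[ctr])[0];k=lab[int(q[1]),int(q[0])]
    cn=max(cv2.findContours((lab==k).astype(np.uint8),cv2.RETR_EXTERNAL,cv2.CHAIN_APPROX_NONE)[0],key=len).reshape(-1,2)
    W=onz(c,cn,z)[:,:2].astype(np.float32);return k,st[k],cv2.minAreaRect(W),cv2.boxPoints(cv2.minAreaRect(W))
E
python3 - <<'E'
from tin import *
t=np.load("tin.npy")
print(ctrl.read_state()['eef_pos'])
p,c=cam("wrist");i=p[:,:,::-1].copy();cv2.imwrite("pics/w8raw.png",i);save_cam("w8.npz",c)
print(seg(i,c,[t[0],t[1],26],26))
E
```

```text
[464.11614788 293.38959526 278.52928008]
(np.int32(2), array([ 253,   68,   57,  133, 7210], dtype=int32), ((500.8753662109375, 310.4327697753906), (119.44896697998047, 50.05657958984375), 19.828733444213867), array([[436.20206, 313.71802],
       [453.18173, 266.62927],
       [565.5487 , 307.14752],
       [548.569  , 354.23627]], dtype=float32))
```

```bash
python3 -c "
from h import *
go([501,310.5,76],[np.pi,0,.346])"
```

```text
move [4.13, -0.29, 20.12] [-0.002, 0.001, 0.006] rows>= 4.1
```

Emit:
send_rows(rows=[[[4.1,-0.3,5,0,0,0.006],[4.1,-0.3,10,0,0,0.006],[4.1,-0.3,14.5,0,0,0.006],[4.1,-0.3,18,0,0,0.006],[4.1,-0.3,19.6,0,0,0.006],[4.1,-0.3,20.1,0,0,0.006],[4.1,-0.3,20.1,0,0,0.006]]])

```text
clock: 19.85
eef_pos: [501.8, 309.6, 76.7]
tool_rot: [-3.141, 0.0, 0.345]
force: [-1.1, -0.1, -0.5]
width: 85.7
gripper_force: 0.0
```

Emit:
send_rows(rows=[[[0,0,0,0,0,0],[0,0,0,0,0,0],[0,0,0,0,0,0],[0,0,0,0,0,0],[0,0,0,0,0,0]]], grip=150)

```text
clock: 20.35
eef_pos: [502.1, 310.6, 78.5]
tool_rot: [-3.139, -0.002, 0.346]
force: [-1.1, -0.3, 7.3]
width: 48.6
gripper_force: 63.0
```

```bash
python3 -c "
from h import *
go([490,195,76],[np.pi,0,0])"
```

```text
move [-5.06, 10.46, 0.21] [-0.003, -0.002, 0.346] rows>= 2.3
```

Emit:
send_rows(rows=[[[0,0,-3,0,0,0],[0,0,-6,0,0,0],[-2,4,-7,0,0,0.12],[-4,8,-7,0,0,0.25],[-5.1,10.5,-7,0,0,0.346],[-5.1,10.5,-6,0,0,0.346],[-5.1,10.5,-3,0,0,0.346],[-5.1,10.5,-1,0,0,0.346],[-5.1,10.5,0,0,0,0.346],[-5.1,10.5,0.2,0,0,0.346]]])

```text
clock: 21.35
eef_pos: [488.1, 194.7, 77.2]
tool_rot: [-3.136, 0.003, 0.001]
force: [-13.6, -0.4, 49.7]
width: 48.9
gripper_force: 72.6
```

Emit:
send_rows(rows=[[[0,0,0,0,0,0],[0,0,0,0,0,0]]])

```text
clock: 21.55
eef_pos: [488.1, 194.8, 77.3]
tool_rot: [-3.137, 0.002, 0.001]
force: [-9.6, 0.0, 27.8]
width: 49.1
gripper_force: 70.0
```

Emit:
send_rows(rows=[[[0,0,-0.1,0,0,0],[0,0,-0.1,0,0,0],[0,0,-0.1,0,0,0],[0,0,-0.5,0,0,0],[-2,0,-4,0,0,0],[-4,0,-8,0,0,0],[-4,0,-12,0,0,0],[-4,0,-12,0,0,0],[-4,0,-12,0,0,0]]], grip=50)

```text
clock: 22.45
eef_pos: [449.4, 194.3, 195.3]
tool_rot: [-3.14, -0.001, 0.0]
force: [-0.5, 0.7, -0.2]
width: 68.8
gripper_force: 0.0
```

Run:
```python
from tin import *
s=ctrl.read_state();print(s['eef_pos'],s['width'],s['qpos'].round(2))
p,c=cam("wrist");i=p[:,:,::-1].copy();cv2.imwrite("pics/w9raw.png",i);save_cam("w9.npz",c)
k,st,rc,bx=seg(i,c,[488,195,26],26);print(st,rc,bx.round(1).tolist())
```

```text
[449.37455104 194.31930812 195.26674894] 68.81218015546688 [-0.99  0.73  0.83  2.08 -0.85  0.71 -1.17]
[  245    62    77   174 12633] ((486.5102233886719, 194.78370666503906), (119.03794860839844, 50.1046257019043), 0.035581689327955246) [[427.0, 219.8000030517578], [427.0, 169.6999969482422], [546.0, 169.8000030517578], [546.0, 219.89999389648438]]
```

```bash
python3 -c "
from h import *
go([516.5,194.8,125],R.from_euler('y',.56)*R.from_matrix(np.diag([1,-1,-1.])))"
```

```text
move [6.77, -0.06, 6.93] [-0.001, -0.559, 0.001] rows>= 3.7
```

Emit:
send_rows(rows=[[[3,0,0,0,-0.15,0],[6,0,2,0,-0.3,0],[6.8,0,4,0,-0.45,0],[6.8,-0.06,6.9,0,-0.559,0],[6.8,-0.06,6.9,0,-0.559,0],[6.8,-0.06,6.9,0,-0.559,0],[6.8,-0.06,6.9,0,-0.559,0]]])

```text
clock: 23.2
eef_pos: [516.9, 194.5, 127.2]
tool_rot: [-3.14, 0.557, 0.0]
force: [-0.5, -0.6, 1.4]
width: 68.4
gripper_force: 0.0
```

```bash
python3 -c "
from h import *
print(ctrl.read_state()['eef_pos'],ctrl.read_state()['qpos'].round(2))
go([516.5,194.8,70],R.from_euler('y',.56)*R.from_matrix(np.diag([1,-1,-1.])))"
```

```text
[516.86310209 194.53014715 127.17200017] [-0.69  1.08  0.71  1.54 -0.68  1.4  -1.31]
 move [2.99, -0.02, 4.87] [-0.002, -0.003, 0.0] rows>= 1.1
```

Emit:
send_rows(rows=[[[1.5,0,2.4,0,0,0],[2.4,0,3.9,0,0,0],[2.9,0,4.7,0,0,0],[3,0,4.87,0,0,0],[3,0,4.87,0,0,0]]])

```text
clock: 23.7
eef_pos: [516.7, 194.6, 68.9]
tool_rot: [-3.141, 0.559, 0.0]
force: [0.2, 0.5, -0.1]
width: 68.6
gripper_force: 0.0
```

Emit:
send_rows(rows=[[[0,0,0,0,0,0],[0,0,0,0,0,0],[0,0,0,0,0,0],[0,0,0,0,0,0],[0,0,0,0,0,0]]], grip=150)

```text
clock: 24.2
eef_pos: [517.3, 194.5, 69.4]
tool_rot: [-3.14, 0.558, 0.001]
force: [1.9, 0.1, 5.7]
width: 48.7
gripper_force: 63.5
```

```bash
python3 -c "
from h import *
print(ctrl.read_state()['eef_pos'])
placev([30,-91,135])"
```

```text
[517.3459493  194.51230096  69.37425694]
 move [-10.31, 25.29, -9.75] [0.015, 0.558, 0.056] rows>= 5.8
tray coords TCP [-24.7  163.71   7.67] rpy [-3.1398e+00  5.5830e-01  5.0000e-04] q [-0.68  1.16  0.68  1.53 -0.72  1.33 -1.28]
```

Emit:
send_rows(rows=[[[-2.5,0,-4,0,0,0],[-5,0,-8,0,0,0],[-8,3,-12,0.003,0.1,0.01],[-11,7,-14,0.006,0.25,0.02],[-13,11,-15,0.01,0.4,0.03],[-13,15.5,-15,0.015,0.558,0.056],[-13,20,-15,0.015,0.558,0.056],[-13,24,-14,0.015,0.558,0.056],[-11.5,25.3,-12,0.015,0.558,0.056],[-10.3,25.3,-9.75,0.015,0.558,0.056]]])

```text
clock: 25.2
eef_pos: [481.1, -61.7, 205.5]
tool_rot: [3.14, -0.001, -0.062]
force: [0.6, 1.0, -3.7]
width: 49.0
gripper_force: 63.7
```

Emit:
send_rows(rows=[[[0,0,0,0,0,0],[0,0,0,0,0,0],[0,0,0,0,0,0]]])

```text
clock: 25.5
eef_pos: [481.5, -58.5, 206.2]
tool_rot: [3.141, 0.0, -0.057]
force: [-0.8, -0.1, -2.8]
width: 48.9
gripper_force: 63.7
```

Run:
```python
from tin import *
placev([30.8,-91.3,82])
v=np.load("case.npy");Rm,o=tray(v)
p,c=cam("wrist");i=p[:,:,::-1].copy();cv2.imwrite("pics/w10raw.png",i);save_cam("w10.npz",c)
placev([30.8,-91.3,82])
# tin top-face upper edge at tray (60,y,26)+hover: profile of saturation along tray x on centre line and along y at the far end
s=ctrl.read_state();T=Rm.T@(s['eef_pos']-o);org=T-[30.8,0.3,69.4];print("pred origin",org.round(1))
hs=cv2.cvtColor(i,cv2.COLOR_BGR2HSV)[...,1:].astype(int)
def pr(L):
    P=np.round(proj(c,v2w(v,L))).astype(int);return [tuple(hs[y,x].tolist()) if 0<=y<420 and 0<=x<560 else None for x,y in P]
xs=np.arange(48,72,1.5);print([(float(x),q) for x,q in zip(xs,pr([org+[x,8,26] for x in xs]))])
for x in(50,):
  ys=np.r_[np.arange(-31,-19,1.),np.arange(20,32,1.)];print([(float(y),q) for y,q in zip(ys,pr([org+[x,y,26] for y in ys]))])
```

```text
move [2.87, 0.04, 4.44] [0.0, 0.0, 0.001] rows>= 1.1
tray coords TCP [ 30.06 -90.91 134.87] rpy [ 3.1411e+00  4.0000e-04 -5.6800e-02] q [-0.45  0.69  0.79  2.08 -0.77  0.7  -0.77]
 move [2.86, 0.05, 4.45] [0.0, -0.0, 0.001] rows>= 1.1
tray coords TCP [ 30.22 -90.83 134.89] rpy [ 3.1412e+00 -1.0000e-04 -5.6600e-02] q [-0.45  0.69  0.79  2.08 -0.77  0.7  -0.77]
pred origin [ -0.6 -91.1  65.5]
[(48.0, (15, 155)), (49.5, (18, 155)), (51.0, (16, 160)), (52.5, (14, 163)), (54.0, (19, 163)), (55.5, (20, 163)), (57.0, (18, 167)), (58.5, (18, 168)), (60.0, (20, 193)), (61.5, (15, 173)), (63.0, (17, 167)), (64.5, (14, 142)), (66.0, (19, 164)), (67.5, (20, 169)), (69.0, (15, 166)), (70.5, (20, 166))]
[(-31.0, (136, 193)), (-30.0, (137, 194)), (-29.0, (142, 179)), (-28.0, (125, 104)), (-27.0, (133, 100)), (-26.0, (117, 89)), (-25.0, (99, 111)), (-24.0, (16, 155)), (-23.0, (16, 156)), (-22.0, (19, 158)), (-21.0, (16, 156)), (-20.0, (21, 160)), (20.0, (15, 152)), (21.0, (15, 154)), (22.0, (19, 158)), (23.0, (18, 158)), (24.0, (16, 158)), (25.0, (98, 148)), (26.0, (105, 156)), (27.0, (108, 146)), (28.0, (103, 143)), (29.0, (101, 146)), (30.0, (120, 145)), (31.0, (114, 150))]
```

Emit:
send_rows(rows=[[[0.9,0.06,1.3,0,0,0],[1.9,0.06,2.9,0,0,0],[2.5,0.06,3.9,0,0,0],[2.87,0.06,4.44,0,0,0],[2.87,0.06,4.44,0,0,0],[2.87,0.06,4.44,0,0,0],[2.87,0.06,4.44,0,0,0]]])

```text
clock: 26.25
eef_pos: [509.4, -61.1, 161.4]
tool_rot: [3.141, 0.001, -0.058]
force: [0.3, -0.4, -2.9]
width: 48.5
gripper_force: 63.7
```

```bash
python3 -c "
from h import *
placev([30.8,-91.5,70])"
```

```text
move [0.71, -0.04, 0.97] [0.0, 0.001, -0.0] rows>= 0.2
tray coords TCP [ 29.94 -91.91  81.98] rpy [ 3.1413e+00  1.3000e-03 -5.7900e-02] q [-0.38  0.78  0.71  2.03 -0.85  0.65 -0.73]
```

Emit:
send_rows(rows=[[[0.2,-0.03,0.27,0,0,0],[0.37,-0.03,0.5,0,0,0],[0.5,-0.03,0.7,0,0,0],[0.6,-0.03,0.83,0,0,0],[0.6,-0.03,0.83,0,0,0]]])

```text
clock: 26.75
eef_pos: [515.6, -61.0, 152.4]
tool_rot: [3.141, 0.002, -0.058]
force: [0.2, 0.3, -2.8]
width: 48.9
gripper_force: 63.7
```

Emit:
send_rows(rows=[[[0.06,0,0.1,0,0,0],[0.11,0,0.18,0,0,0],[0.11,0,0.18,0,0,0]]])

```text
clock: 27.05
eef_pos: [516.5, -61.1, 150.9]
tool_rot: [3.142, 0.002, -0.058]
force: [-2.1, 0.1, -1.3]
width: 48.7
gripper_force: 64.0
```

```bash
python3 -c "
from h import *
placev([30.8,-91.5,69])"
```

```text
move [0.06, -0.0, 0.01] [0.0, 0.002, -0.0] rows>= 0.0
tray coords TCP [ 30.38 -91.51  69.41] rpy [ 3.1415e+00  1.8000e-03 -5.7800e-02] q [-0.37  0.8   0.69  2.02 -0.86  0.65 -0.72]
```

Just touching; press in one more step, then release.

Emit:
send_rows(rows=[[[0.08,0,0.12,0,0,0],[0.08,0,0.12,0,0,0],[0.08,0,0.12,0,0,0]]])

```text
clock: 27.35
eef_pos: [516.5, -61.1, 150.8]
tool_rot: [-3.14, 0.002, -0.058]
force: [-6.2, 2.4, 12.7]
width: 49.2
gripper_force: 65.7
```

Emit:
send_rows(rows=[[[0,0,0,0,0,0],[0,0,0,0,0,0],[0,0,0,0,0,0],[-0.1,0,-0.17,0,0,0]]], grip=65)

```text
clock: 27.75
eef_pos: [516.6, -61.0, 151.2]
tool_rot: [3.141, 0.002, -0.058]
force: [0.1, -0.4, 0.5]
width: 63.7
gripper_force: 0.0
```

Emit:
send_rows(rows=[[[-0.6,0,-1,0,0,0],[-2,0,-3.2,0,0,0],[-4,0,-6.5,0,0,0],[-6,0,-10,0,0,0],[-6,0,-14,0,0,0],[-6,0,-17,0,0,0],[-6,-4,-18,0,0,0],[-6,-4,-18,0,0,0],[-6,-4,-18,0,0,0]]])

```text
clock: 28.65
eef_pos: [458.6, -16.7, 331.7]
tool_rot: [-3.141, 0.002, -0.055]
force: [0.4, -0.5, 0.3]
width: 63.3
gripper_force: 0.0
```

Run:
```python
from tin import *
v=np.load("case.npy");s=ctrl.read_state();print(s['eef_pos'],s['width'],s['force'])
p,c=cam("wrist");i=p[:,:,::-1].copy();cv2.imwrite("pics/w11raw.png",i)
h=cv2.cvtColor(i,cv2.COLOR_BGR2HSV).astype(int)
def pr(L,ch):
    P=np.round(proj(c,v2w(v,L))).astype(int);return [tuple(h[y,x,1:].tolist()) if 0<=y<420 and 0<=x<560 else -1 for x,y in P]
print("TIN")
for x in(20,-20):
    ys=np.r_[np.arange(-30,-20,1.),np.arange(20,31,1.)];print(x,[(int(y),*q) for y,q in zip(ys,pr([[x,-92+y,26] for y in ys],1))])
xs=np.r_[np.arange(-68,-54,1.),np.arange(54,70,1.)];print([(int(x),*q) for x,q in zip(xs,pr([[x,-92,26] for x in xs],1)) if q!=-1])
print("RULE")
for x in(20,-20):
    ys=np.r_[np.arange(-19,-12,1.),np.arange(13,20,1.)];print(x,[(int(y),*q) for y,q in zip(ys,pr([[x,y,9] for y in ys],1))])
xs=np.arange(-92,-78,1.);print([(int(x),*q) for x,q in zip(xs,pr([[x,0,9] for x in xs],1)) if q!=-1])
```

```text
[458.64236908 -16.68170964 331.7244347 ] 63.316333016204815 [ 0.39779061 -0.53280162  0.2507581 ]
TIN
20 [(-30, 12, 127), (-29, 11, 134), (-28, 8, 127), (-27, 10, 129), (-26, 9, 120), (-25, 17, 137), (-24, 15, 157), (-23, 18, 167), (-22, 15, 168), (-21, 20, 170), (20, 18, 167), (21, 17, 168), (22, 19, 165), (23, 21, 168), (24, 19, 151), (25, 16, 112), (26, 19, 93), (27, 14, 92), (28, 8, 100), (29, 12, 103), (30, 13, 99)]
-20 [(-30, 109, 206), (-29, 109, 202), (-28, 111, 190), (-27, 109, 191), (-26, 101, 195), (-25, 76, 181), (-24, 37, 172), (-23, 19, 165), (-22, 20, 164), (-21, 14, 165), (20, 18, 168), (21, 18, 167), (22, 20, 162), (23, 20, 162), (24, 18, 152), (25, 21, 122), (26, 23, 101), (27, 19, 96), (28, 10, 98), (29, 30, 109), (30, 101, 152)]
[(-68, 111, 195), (-67, 111, 195), (-66, 111, 188), (-65, 111, 186), (-64, 106, 176), (-63, 106, 176), (-62, 67, 159), (-61, 27, 162), (-60, 17, 169), (-59, 17, 169), (-58, 18, 167), (-57, 17, 163), (-56, 18, 171), (-55, 18, 171), (54, 18, 172), (55, 17, 169), (56, 21, 172), (57, 19, 178), (58, 17, 176), (59, 20, 162), (60, 18, 156), (61, 22, 162), (62, 21, 161), (63, 21, 161), (64, 21, 159), (65, 21, 159), (66, 19, 161), (67, 18, 142), (68, 22, 127), (69, 25, 104)]
RULE
20 [(-19, 16, 129), (-18, 14, 128), (-17, 20, 128), (-16, 43, 129), (-15, 112, 177), (-14, 113, 178), (-13, 113, 174), (13, 110, 174), (14, 110, 178), (15, 111, 177), (16, 68, 127), (17, 30, 109), (18, 18, 111), (19, 16, 112)]
-20 [(-19, 18, 126), (-18, 16, 126), (-17, 20, 127), (-16, 59, 122), (-15, 109, 143), (-14, 110, 179), (-13, 112, 171), (13, 95, 139), (14, 104, 150), (15, 111, 175), (16, 107, 167), (17, 82, 127), (18, 32, 105), (19, 20, 103)]
[(-92, 113, 181), (-91, 115, 178), (-90, 115, 178), (-89, 117, 175), (-88, 98, 172), (-87, 95, 174), (-86, 33, 161), (-85, 23, 156), (-84, 23, 156), (-83, 21, 156), (-82, 25, 165), (-81, 25, 165), (-80, 20, 169), (-79, 24, 167)]
```

```bash
python3 -c "
from cell import ctrl
print(ctrl.finish_job())"
```

```text
the job is handed in; nothing more can be done
None
```

The closed rule and the shut tin lie in their own pockets, let go, and the job was handed in at about 29 s; by the wrist camera's last picture both sit within about 2 mm of their pocket centres, but `finish_job` gave no verdict and I did not look again at the bystanders.

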